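# Sort the wax pieces on the carver's bench into their trays

### The job

Clear the wax carver's bench: first lift the clear lid off the tray it covers and lay it flat on the bench, then sort every loose wax ring, trident and bar into the tray that already holds a sample of the same kind. Leave each sample in its own tray, finally put the lid back on the tray it came from so that it sits fully home, and leave the carving tools, rule and wax block where they are.

Things in the scene. Friction and masses are not known exactly. Their poses are not given: they have to be found in the camera images.
- tray_1: open aluminium tray, one of three alike, fixed to the bench: outside 130 mm (own x) x 150 mm (y) x 45 mm high, walls and floor 5 mm thick. Origin: centre of its underside. At the start it holds one sample piece of one kind (a ring, a trident or a bar); which kind varies
- tray_2: open aluminium tray, one of three alike, fixed to the bench: outside 130 mm (own x) x 150 mm (y) x 45 mm high, walls and floor 5 mm thick. Origin: centre of its underside. At the start it holds one sample piece of one kind (a ring, a trident or a bar); which kind varies
- tray_3: open aluminium tray, one of three alike, fixed to the bench: outside 130 mm (own x) x 150 mm (y) x 45 mm high, walls and floor 5 mm thick. Origin: centre of its underside. At the start it holds one sample piece of one kind (a ring, a trident or a bar); which kind varies
- lid: clear lid, 200 g, black bar handle; starts on one of the trays (which varies). Flange 132 x 152 x 6 mm rests on the tray's rim; under it a 112 x 132 mm plug reaches 6 mm into the tray (4 mm clearance all round). Origin: centre of the flange's underside, 45 mm above the bench on a tray, 6 mm laid on the bench. Handle 44 mm long (own x), 12 mm wide (y), 6 to 28 mm above the origin, centred; z up
- ring_1: blue wax signet-ring blank lying flat: round band 28 mm outside, 20 mm inside, 9 mm high, with a flat signet block 16 mm wide that juts out to 19 mm from the axis on its own +x side. Origin: on the ring's axis at its underside; z up. The band can be gripped 28 mm wide along its y; 12 g. Starts loose on the bench, or is absent
- ring_2: blue wax signet-ring blank lying flat: round band 28 mm outside, 20 mm inside, 9 mm high, with a flat signet block 16 mm wide that juts out to 19 mm from the axis on its own +x side. Origin: on the ring's axis at its underside; z up. The band can be gripped 28 mm wide along its y; 12 g. Starts loose on the bench, or is absent
- ring_3: blue wax signet-ring blank lying flat: round band 28 mm outside, 20 mm inside, 9 mm high, with a flat signet block 16 mm wide that juts out to 19 mm from the axis on its own +x side. Origin: on the ring's axis at its underside; z up. The band can be gripped 28 mm wide along its y; 12 g. Starts loose on the bench, or is absent
- ring_sample: the sample ring, same shape as the others; starts in the tray meant for its kind
- trident_1: blue wax trident lying flat, 9 mm thick: 9 mm wide shaft along own x from -34 to +5 mm, 40 mm wide crossbar at +5 to +13 mm, three 8 mm prongs (y = -16, 0, 16 mm) on to +37 mm. Origin: underside, on the shaft's centre line; z up. Grip the shaft across (along y) near x = -9 mm; 14 g. Starts loose on the bench, or is absent
- trident_2: blue wax trident lying flat, 9 mm thick: 9 mm wide shaft along own x from -34 to +5 mm, 40 mm wide crossbar at +5 to +13 mm, three 8 mm prongs (y = -16, 0, 16 mm) on to +37 mm. Origin: underside, on the shaft's centre line; z up. Grip the shaft across (along y) near x = -9 mm; 14 g. Starts loose on the bench, or is absent
- trident_sample: the sample trident, same shape as the others; starts in the tray meant for its kind
- bar_1: blue wax bar blank, a plain stick 66 mm long (own x), 16 mm wide (y), 13 mm high. Origin: centre of its underside; z up; 18 g. Starts loose on the bench, or is absent
- bar_2: blue wax bar blank, a plain stick 66 mm long (own x), 16 mm wide (y), 13 mm high. Origin: centre of its underside; z up; 18 g. Starts loose on the bench, or is absent
- bar_3: blue wax bar blank, a plain stick 66 mm long (own x), 16 mm wide (y), 13 mm high. Origin: centre of its underside; z up; 18 g. Starts loose on the bench, or is absent
- bar_sample: the sample bar, same shape as the others; starts in the tray meant for its kind
- carver: wooden-handled carving tool lying on the bench, 150 mm long, 13 mm thick. Bystander, origin under its middle: leave alone
- scriber: wooden-handled scriber lying on the bench, 155 mm long, 13 mm thick. Bystander, origin under its middle: leave alone
- wax_block: dark green wax block, 45 x 45 x 40 mm. Bystander, origin under its middle: leave alone
- steel_rule: flat steel rule, 30 x 160 x 5 mm (long side along its y). Bystander, origin under its middle: leave alone

How it is judged:
By the outcome, as a careful person would: the job done as asked, in the order asked, and still so for the second after the job is handed in, with the robot touching nothing.
Of ring_1, ring_2, ring_3 only 2 to 3 are there at a start; the rules pass over those that are not, and their reading is None.
Of trident_1, trident_2 only 1 to 2 are there at a start; the rules pass over those that are not, and their reading is None.
Of bar_1, bar_2, bar_3 only 2 to 3 are there at a start; the rules pass over those that are not, and their reading is None.
At some moment in a run one of ring_1, ring_2, ring_3, trident_1, trident_2, bar_1, bar_2, bar_3 may be knocked a few centimetres aside while the robot is not near it.
Once in a run the grip may slacken for a moment while it holds something.
It also fails if it takes over 210 s, if anything falls off the work surface, if the arm or the gripper's body presses on something with over 40 N, if the wrist force passes 120 N, or if a joint passes its speed limit or range.

### The arm

A 7-joint arm with a two-finger parallel gripper is mounted at the origin on the work surface. World frame = base frame: x ahead of the robot, y to its left, z up, the work surface at z = 0. Lengths are in mm, angles in rad, forces in N, time in s.
With the tool pointing down it reaches from about 400 to 750 mm from the base axis. Payload 19.5 kg.
Tool frame: the origin (TCP) lies at the very end of the fingers, on their centre line; the grasp point (between the pads) lies 19 mm behind it; y points along the fingers, z is the direction in which the jaws open and shut, and the axes are right-handed (so a half turn about y gives the same grasp; the last joint's range is limited). The gripper opens to 85 mm and grips with 20 to 120 N. Pads are 22 mm wide; open, the fingers measure 114 mm over their backs; the gripper's body (76 mm by 85 mm) begins 54 mm behind the grasp point. The pads swing forward as they close: fully open they stand 13 mm farther back than shut.
Start: joints at [-1.286, 0.707, -0.028, 1.485, 0.022, 0.951, -0.075], TCP at [184.57, 544.545, 231.268] pointing down, gripper open.
Joint ranges: [-2.71, 2.71], [-0.32, 2.16], [-1.57, 1.52], [0, 2.45], [-1.46, 4.6], [0, 2.02], [-2.83, 2.83]. Speed limits (rad/s): [1.89, 1.89, 2.57, 2.57, 3.01, 3.01, 3.01].

### API

Orientations are given as a unit quaternion [w, x, y, z].
In Python, from plant import telemetry, cams, arm gives the robot as it stands. The module is installed in compiled form; this text tells all that it offers.
- The arm moves only by the tool send_rows, never from a script. Its argument "rows" is a list of rows, each an object with "twist": the turn, a rotation vector about the tool's x, y, z in units of 1.5 rad (1.0 is 1.5 rad), a list of three; "translation": the shift along the tool's x, y, z in units of 500 mm (1.0 is 500 mm), a list of three; "claw": the finger opening in mm, from 0 to 85.4. A call has 1 to 20 rows; each row is the pose to reach, as a shift and turn from the pose commanded when the call began, along the tool's axes at that moment; what a row does not reach only later rows make up. A row lasts 1/8 s, in which the tool goes at most 62.5 mm and 10.7 degrees, less where a joint would pass 70% of its speed; a pose out of reach is approached as far as the arm can. A call with a number of a shift or a turn outside -1 to 1 is refused whole. A call with a gripper value outside its range is refused whole. The fingers move at their own pace and stop on an object; "grip_force" is the grip in N (left out, the last holds). Time passes only in rows, so rows that repeat a pose let the fingers close. It gives the time, the measured TCP pose, the force and the opening at its end, in the units of the state.
- telemetry.read_state(): the state, without advancing time (a new reading comes with each control period).
- cams.grab_frame(name): name is "side" or "top" or "wrist"; returns a dict with "img" (384x512x3 uint8, red, green, blue), "range_z" (384x512 float32, mm along the optical axis (not along the pixel's ray), 0 where there is no reading), "mtx" (3x3 intrinsics, pixels), "T" (4x4, takes a point from camera to world coordinates). Camera axes: x right, y down, z forward; pixel columns grow to the right and rows downward; lengths in mm; the calibration is good to about 2 mm. A picture is of the moment at which its call begins.
- arm.close_job(): hands the job in, once; it reports no verdict.
The state is a dict: "time": time; "joint_positions": joint angles; "joint_vel": joint speeds; "joint_efforts": joint torques, N m; "position": TCP position; "tcp_rot": TCP orientation; "ft_force": force on the tool from outside, world axes, zero at the start; "moment": the same for the moment, N m; "width": finger opening in mm.
Only numpy, scipy, OpenCV 4.12 (cv2) and the standard library are available. Lean on these libraries where they do the work, as an engineer would, in place of code of your own. Each camera call takes 0.05 s, during which the arm holds its last target.

## Working session

There is one attempt and no reset: what is moved stays moved. The work goes in short steps, Python scripts to look and compute and a tool call to move; the robot and the scene stay as the last step left them, time stands still between calls to the robot, and variables do not carry over. Pictures are saved under pics/ and viewed, and the job is handed in when it is done.

Besides the shell and the picture viewer there is one more tool, called after "Emit:" by a JSON object that holds its "op" and its "data". send_rows: Moves the arm, as the interface text tells. Shifts and turns lie within -1 to 1; 1 stands for 500 mm of shift or 1.5 rad of turn. Its arguments: {"type":"object","properties":{"rows":{"type":"array","items":{"type":"object","properties":{"twist":{"type":"array","items":{"type":"number"}},"translation":{"type":"array","items":{"type":"number"}},"claw":{"type":"number"}}}},"grip_force":{"type":"number"}},"required":["rows"]}

```bash
ls; mkdir -p pics; python3 - <<'E'
from plant import telemetry, cams, arm
import cv2,numpy as np
s=telemetry.read_state();print(s)
for n in("top","side","wrist"):
    f=cams.grab_frame(n);cv2.imwrite(f"pics/{n}0.png",f["img"][:,:,::-1]);print(n,f["mtx"],f["T"].round(3))
    np.savez(f"{n}0.npz",**f)
E
```

```text
pics
{'time': 0.0, 'joint_positions': array([-1.28572515,  0.70709703, -0.0276282 ,  1.48501613,  0.02200583,
        0.9508723 , -0.07550109]), 'joint_vel': array([ 5.49109325e-04,  5.99502542e-04, -1.21446995e-03,  3.26626566e-05,
       -8.12989728e-04,  3.88629577e-04,  9.96981048e-04]), 'joint_efforts': array([-2.75883900e-05, -8.83216882e+01,  1.23422183e+00, -2.36167037e+01,
        1.67781534e-02,  6.51676819e-03, -6.36044689e-06]), 'position': array([184.4793703 , 544.32297662, 230.82674917]), 'tcp_rot': array([-0.69730825,  0.69807224, -0.11506525,  0.11496233]), 'ft_force': array([ 0.28716116, -0.30648347,  1.59620972]), 'moment': array([ 0.00198458,  0.00453207, -0.01304554]), 'width': 85.49171738770755}
top [[447.31219583   0.         253.82524649]
 [  0.         447.31219583 189.22841182]
 [  0.           0.           1.        ]] [[ 1.300000e-02 -9.880000e-01  1.530000e-01  3.134380e+02]
 [-1.000000e+00 -1.200000e-02  4.000000e-03  4.164000e+00]
 [-2.000000e-03 -1.530000e-01 -9.880000e-01  1.361296e+03]
 [ 0.000000e+00  0.000000e+00  0.000000e+00  1.000000e+00]]
side [[485.76359233   0.         251.45819177]
 [  0.         485.76359233 190.1488477 ]
 [  0.           0.           1.        ]] [[-7.250000e-01 -4.510000e-01  5.200000e-01 -3.247460e+02]
 [-6.880000e-01  4.690000e-01 -5.540000e-01  8.710050e+02]
 [ 6.000000e-03 -7.600000e-01 -6.500000e-01  1.084054e+03]
 [ 0.000000e+00  0.000000e+00  0.000000e+00  1.000000e+00]]
wrist [[272.73304267   0.         257.18893491]
 [  0.         272.73304267 192.54880363]
 [  0.           0.           1.        ]] [[ 3.21000e-01  9.08000e-01  2.70000e-01  1.15891e+02]
 [ 9.47000e-01 -3.08000e-01 -9.10000e-02  5.68602e+02]
 [-0.00000e+00  2.85000e-01 -9.59000e-01  3.73801e+02]
 [ 0.00000e+00  0.00000e+00  0.00000e+00  1.00000e+00]]
```

View pics/top0.png

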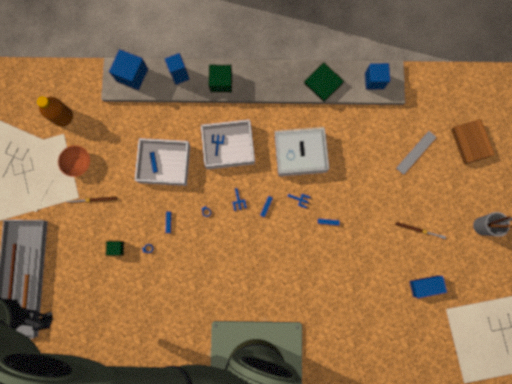

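View pics/side0.png

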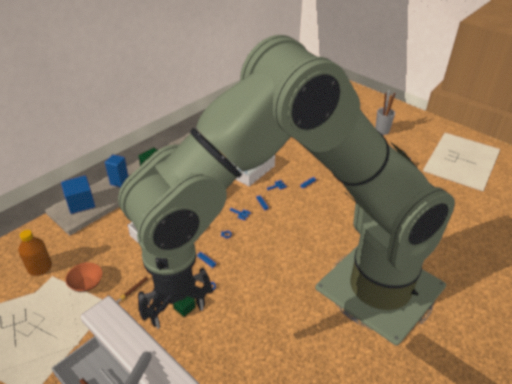

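View pics/wrist0.png

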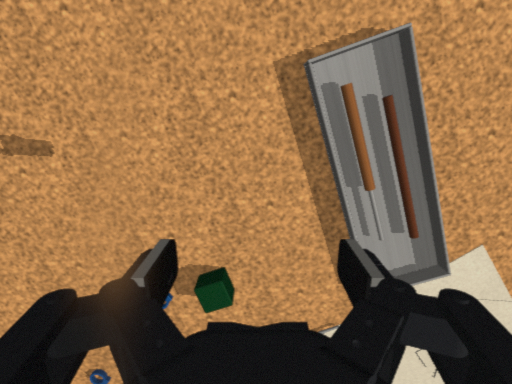

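```bash
cat > h.py <<'E'
import numpy as np, cv2
from scipy.spatial.transform import Rotation as R
def ray(f,uv,z):
    uv=np.atleast_2d(np.asarray(uv,float));K=f["mtx"];T=f["T"]
    d=np.c_[(uv[:,0]-K[0,2])/K[0,0],(uv[:,1]-K[1,2])/K[1,1],np.ones(len(uv))]@T[:3,:3].T
    o=T[:3,3]; t=(z-o[2])/d[:,2]; return o+d*t[:,None]
def proj(f,P):
    P=np.atleast_2d(P);T=f["T"];c=(P-T[:3,3])@T[:3,:3];p=c@f["mtx"].T;return p[:,:2]/p[:,2:]
def cloud(f):
    h,w=f["range_z"].shape;u,v=np.meshgrid(np.arange(w),np.arange(h));K=f["mtx"]
    z=f["range_z"];c=np.stack([(u-K[0,2])/K[0,0]*z,(v-K[1,2])/K[1,1]*z,z],-1)
    return c@f["T"][:3,:3].T+f["T"][:3,3]
def bluemask(f):
    hsv=cv2.cvtColor(f["img"],cv2.COLOR_RGB2HSV);return cv2.inRange(hsv,(100,90,40),(125,255,255))
def blobs(f,z=9,amin=15,amax=400,zone=None):
    n,l,st,c=cv2.connectedComponentsWithStats(bluemask(f));out=[]
    for i in range(1,n):
        if not amin<=st[i,4]<=amax: continue
        v,u=np.nonzero(l==i);P=ray(f,np.c_[u,v],z)[:,:2];m=P.mean(0)
        if zone and not(zone[0]<m[0]<zone[1] and zone[2]<m[1]<zone[3]):continue
        Q=P-m;w,V=np.linalg.eigh(Q.T@Q/len(Q));a=V[:,1];q=Q@a;
        if (q**3).mean()<0:a=-a
        out.append(dict(uv=c[i].round(1),m=m.round(1),sd=np.sqrt(w[::-1]).round(1),ang=round(float(np.degrees(np.arctan2(a[1],a[0]))),1),skew=round(float(abs((q**3).mean())/w[1]**1.5),2),n=st[i,4]))
    return out
E
python3 - <<'E'
from h import *
f=dict(np.load("top0.npz"))
for b in blobs(f):print(b)
C=cloud(f);print(C[230,230],C[165,400])
m=((C[...,2]>33)&(C[...,2]<60)&(C[...,0]<720)).astype(np.uint8)
n,l,st,c=cv2.connectedComponentsWithStats(m)
for i in range(1,n):
    if st[i,4]<60: continue
    v,u=np.nonzero(l==i);r=cv2.minAreaRect(C[v,u][:,:2].astype(np.float32));print(st[i],r,np.median(C[v,u][:,2]))
q=R.from_quat([-.697,.698,-.115,.115],scalar_first=True);print(q.as_matrix().round(3))
big=cv2.resize(f["img"][110:280,90:450],None,fx=2.2,fy=2.2,interpolation=cv2.INTER_CUBIC);cv2.imwrite("pics/big0.png",big[:,:,::-1])
for n,uv in dict(rule=(416,152),carver=(420,230),scriber=(98,199),block=(115,248)).items():print(n,ray(f,uv,5)[0].round())
E
```

```text
{'uv': array([217.5, 142.1]), 'm': array([670.5, 124.6]), 'sd': array([14.2,  9.5]), 'ang': 171.6, 'skew': 0.82, 'n': np.int32(74)}
{'uv': array([153.2, 161.8]), 'm': array([605.2, 322. ]), 'sd': array([17.8,  3.8]), 'ang': 12.1, 'skew': 0.04, 'n': np.int32(85)}
{'uv': array([238.6, 201.1]), 'm': array([486.3,  55.8]), 'sd': array([14.7,  9.4]), 'ang': 12.2, 'skew': 0.85, 'n': np.int32(64)}
{'uv': array([300.2, 199.1]), 'm': array([ 494.8, -131.8]), 'sd': array([14.2,  9.1]), 'ang': 73.2, 'skew': 1.0, 'n': np.int32(66)}
{'uv': array([266. , 206.3]), 'm': array([471.4, -27.9]), 'sd': array([17.4,  3.4]), 'ang': -23.1, 'skew': 0.06, 'n': np.int32(78)}
{'uv': array([168. , 221.8]), 'm': array([420.4, 268.1]), 'sd': array([17.5,  3.5]), 'ang': -1.0, 'skew': 0.02, 'n': np.int32(81)}
{'uv': array([328. , 221.6]), 'm': array([ 427. , -215.8]), 'sd': array([18.1,  3.5]), 'ang': -95.4, 'skew': 0.06, 'n': np.int32(83)}
[398.67734207  80.75184926  -2.09342558] [ 605.61427547 -441.41106768    4.13569729]
[201 123  53  45 326] ((658.3145751953125, 93.15974426269531), (131.29132080078125, 149.7764
[... 513 characters left out ...]
, -658.4204711914062), (55.90217208862305, 18.32197380065918), 11.194259643554688) 47.36249379625019
[105 241  17  15 238] ((339.11639404296875, 421.955322265625), (40.87367248535156, 46.896854400634766), 0.7762641906738281) 40.78400742836118
[412 276  35  23 560] ((239.73390197753906, -500.0567626953125), (50.508148193359375, 90.2493896484375), 11.616321563720703) 41.14889892573353
[230 340  52  16  78] ((64.79598236083984, -0.8983917236328125), (40.8788948059082, 144.2113494873047), 0.6462680697441101) 46.05245626433259
[[ 0.947 -0.     0.321]
 [-0.321 -0.001  0.947]
 [ 0.    -1.    -0.001]]
rule [ 647. -492.    5.]
carver [ 406. -494.    5.]
scriber [488. 486.   5.]
block [340. 425.   5.]
```

```bash
ls pics
```

```text
big0.png
side0.png
top0.png
wrist0.png
```

View pics/big0.png

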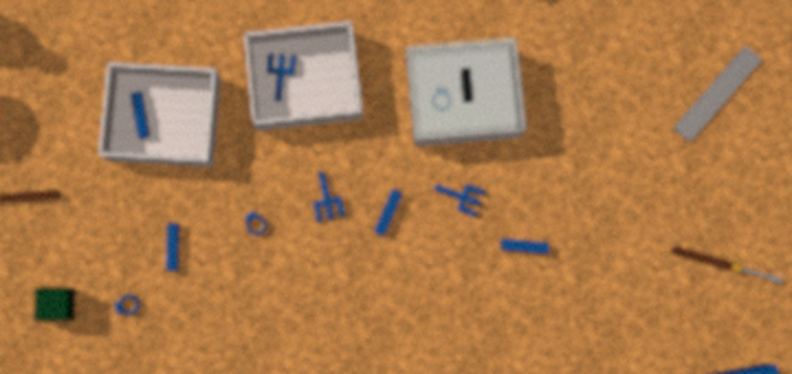

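```bash
cat >> h.py <<'E'
def pose():
    from plant import telemetry
    s=telemetry.read_state();M=R.from_quat(s["tcp_rot"],scalar_first=True).as_matrix()
    return s,M
def plan(*wps):
    """wps: (x,y,z,psi_deg) ; psi = direction of tool z in world (mod 180)"""
    s,M=pose();p0=s["position"];psi0=np.degrees(np.arctan2(M[1,2],M[0,2]))
    print("t=%.2f pos %s psi %.1f w %.1f q7 %.2f F %s"%(s["time"],p0.round(1),psi0,s["width"],s["joint_positions"][6],s["ft_force"].round(1)))
    for x,y,z,psi in wps:
        psi=psi if psi is not None else psi0
        d=(psi-psi0+90)%180-90; psi=psi0+d
        zt=np.array([np.cos(np.radians(psi)),np.sin(np.radians(psi)),0]);yt=np.array([0,0,-1.]);xt=np.cross(yt,zt)
        N=np.c_[xt,yt,zt];w=R.from_matrix(M.T@N).as_rotvec()/1.5
        t=M.T@(np.array([x,y,z])-p0)/500
        dist=np.linalg.norm(t)*500
        print((x,y,z,round(float(psi),1)),"trans",t.round(3).tolist(),"twist",w.round(3).tolist(),"dist %.0f rows>=%d"%(dist,max(np.ceil(dist/62.5),np.ceil(abs(d)/10.7))))
E
python3 - <<'E'
from h import *
f=dict(np.load("top0.npz"))
g=cv2.cvtColor(f["img"],cv2.COLOR_RGB2GRAY)
sub=np.zeros_like(g);sub[130:172,278:325]=(g[130:172,278:325]<60)
v,u=np.nonzero(sub);P=ray(f,np.c_[u,v],73)[:,:2];print(len(u),P.mean(0),cv2.minAreaRect(P.astype(np.float32)))
w=dict(np.load("wrist0.npz"));print(proj(w,[[184.5,544.3,0],[184.5,544.3,231]]))
plan((620,-130,230,95.5))
E
```

```text
29 [ 637.90829908 -130.83036677] ((638.56591796875, -131.2406463623047), (5.908163070678711, 36.42542266845703), 89.80811309814453)
[[256.48788572 166.17806663]
 [255.49344516 242.92662764]]
t=0.15 pos [184.5 544.4 231. ] psi 71.3 w 85.0 q7 -0.08 F [-1.5 -0.2  0.5]
(620, -130, 230, 95.5) trans [1.258, 0.003, -0.998] twist [0.001, -0.282, -0.0] dist 803 rows>=13
```

Emit:
{"op": "send_rows", "data": {"rows": [{"translation": [0.63, 0, -0.5], "twist": [0, -0.14, 0], "claw": 85}, {"translation": [0.63, 0, -0.5], "twist": [0, -0.14, 0], "claw": 85}, {"translation": [0.63, 0, -0.5], "twist": [0, -0.14, 0], "claw": 85}, {"translation": [0.63, 0, -0.5], "twist": [0, -0.14, 0], "claw": 85}, {"translation": [0.63, 0, -0.5], "twist": [0, -0.14, 0], "claw": 85}, {"translation": [0.63, 0, -0.5], "twist": [0, -0.14, 0], "claw": 85}, {"translation": [0.63, 0, -0.5], "twist": [0, -0.14, 0], "claw": 85}, {"translation": [0.63, 0, -0.5], "twist": [0, -0.14, 0], "claw": 85}, {"translation": [0.63, 0, -0.5], "twist": [0, -0.14, 0], "claw": 85}, {"translation": [0.63, 0, -0.5], "twist": [0, -0.14, 0], "claw": 85}, {"translation": [0.63, 0, -0.5], "twist": [0, -0.14, 0], "claw": 85}]}}

```text
time: 1.52
position: [402.3, 207.3, 231.3]
tcp_rot: [-0.706, 0.706, -0.041, 0.041]
ft_force: [0.1, 0.5, -0.6]
width: 85.0
```

```bash
python3 -c "
from h import *
plan((630,-130,230,95.5))"
```

```text
t=1.52 pos [402.3 207.3 231.3] psi 83.4 w 85.0 q7 0.77 F [ 0.1  0.5 -0.6]
(630, -130, 230, 95.5) trans [0.53, 0.003, -0.617] twist [0.0, -0.141, -0.0] dist 407 rows>=7
```

Emit:
{"op": "send_rows", "data": {"rows": [{"translation": [0.53, 0.003, -0.617], "twist": [0, -0.141, 0], "claw": 85}, {"translation": [0.53, 0.003, -0.617], "twist": [0, -0.141, 0], "claw": 85}, {"translation": [0.53, 0.003, -0.617], "twist": [0, -0.141, 0], "claw": 85}, {"translation": [0.53, 0.003, -0.617], "twist": [0, -0.141, 0], "claw": 85}, {"translation": [0.53, 0.003, -0.617], "twist": [0, -0.141, 0], "claw": 85}, {"translation": [0.53, 0.003, -0.617], "twist": [0, -0.141, 0], "claw": 85}, {"translation": [0.53, 0.003, -0.617], "twist": [0, -0.141, 0], "claw": 85}, {"translation": [0.53, 0.003, -0.617], "twist": [0, -0.141, 0], "claw": 85}, {"translation": [0.53, 0.003, -0.617], "twist": [0, -0.141, 0], "claw": 85}, {"translation": [0.53, 0.003, -0.617], "twist": [0, -0.141, 0], "claw": 85}]}}

```text
time: 2.78
position: [629.8, -129.5, 230.1]
tcp_rot: [0.706, -0.706, -0.034, 0.034]
ft_force: [-0.5, 0.8, -0.6]
width: 85.0
```

```bash
python3 -c "
from h import *
from plant import cams
plan((638,-130,120,95.5))
f=cams.grab_frame('wrist');np.savez('w1.npz',**f);cv2.imwrite('pics/w1.png',f['img'][:,:,::-1])
"
```

```text
t=2.77 pos [ 629.8 -129.5  230.1] psi 95.5 w 85.0 q7 1.66 F [-0.5  0.8 -0.6]
(638, -130, 120, 95.5) trans [0.016, 0.22, -0.003] twist [-0.0, 0.0, 0.0] dist 110 rows>=2
```

View pics/w1.png

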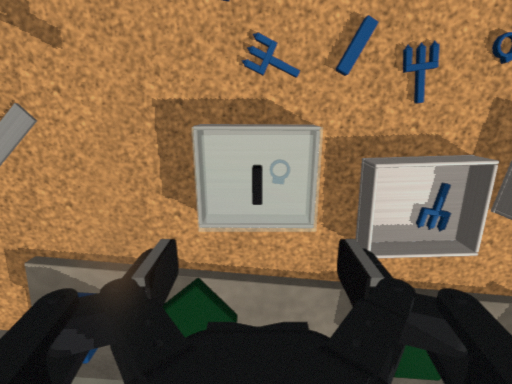

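```bash
python3 -c "
from h import *
f=dict(np.load('w1.npz'))
g=cv2.cvtColor(f['img'],cv2.COLOR_RGB2GRAY)
s=np.zeros_like(g);s[155:215,240:275]=g[155:215,240:275]<60
v,u=np.nonzero(s);P=ray(f,np.c_[u,v],73)[:,:2].astype(np.float32);print(len(u),P.mean(0),cv2.minAreaRect(P))
C=cloud(f);m=((C[...,2]>36)&(C[...,2]<60)).astype(np.uint8);m[235:]=0
n,l,st,c=cv2.connectedComponentsWithStats(m)
for i in range(1,n):
  if st[i,4]>100:
    v,u=np.nonzero(l==i);print(st[i],cv2.minAreaRect(C[v,u][:,:2].astype(np.float32)),np.median(C[v,u,2]))
v,u=np.nonzero((C[...,2]>62)&(C[...,2]<90)&(np.arange(384)[:,None]<230));print(len(u),C[v,u].mean(0),cv2.minAreaRect(C[v,u][:,:2].astype(np.float32)))
print(C[100,100])
"
```

```text
347 [ 636.75385 -127.93234] ((636.7984008789062, -127.89928436279297), (44.686527252197266, 9.287788391113281), 5.472190856933594)
[  192   125   131   107 12813] ((639.0565185546875, -127.677001953125), (132.7407684326172, 152.50274658203125), 5.408456325531006) 51.2105802724077
[ 366  159  133   76 1775] ((645.4849243164062, 94.34211730957031), (102.61011505126953, 151.57489013671875), 7.135513782501221) 44.39283720511236
420 [ 637.79017624 -127.79148197   72.65241206] ((638.92431640625, -127.72551727294922), (43.56870651245117, 11.649641990661621), 5.548770904541016)
[ 5.62981441e+02 -3.39343313e+02 -2.59517250e-01]
```

```bash
python3 -c "
from h import *
plan((638.3,-127.8,100,95.45),(638.3,-127.8,54.5,95.45))
"
```

```text
t=2.83 pos [ 629.8 -129.7  230.1] psi 95.5 w 85.1 q7 1.66 F [ 0.  -0.8  0.1]
(638.3, -127.8, 100, 95.5) trans [0.017, 0.26, 0.002] twist [0.0, 0.001, 0.0] dist 130 rows>=3
(638.3, -127.8, 54.5, 95.5) trans [0.017, 0.351, 0.002] twist [0.0, 0.001, 0.0] dist 176 rows>=3
```

Emit:
{"op": "send_rows", "data": {"rows": [{"translation": [0.017, 0.15, 0.002], "claw": 60}, {"translation": [0.017, 0.26, 0.002], "claw": 40}, {"translation": [0.017, 0.3, 0.002], "claw": 40}, {"translation": [0.017, 0.33, 0.002], "claw": 40}, {"translation": [0.017, 0.351, 0.002], "claw": 40}, {"translation": [0.017, 0.351, 0.002], "claw": 40}, {"translation": [0.017, 0.351, 0.002], "claw": 0}, {"translation": [0.017, 0.351, 0.002], "claw": 0}, {"translation": [0.017, 0.351, 0.002], "claw": 0}, {"translation": [0.017, 0.351, 0.002], "claw": 0}, {"translation": [0.017, 0.351, 0.002], "claw": 0}, {"translation": [0.017, 0.351, 0.002], "claw": 0}, {"translation": [0.017, 0.351, 0.002], "claw": 0}], "grip_force": 60}}

```text
invalid input at $.rows[0]: expected keys twist, translation, claw
```

```bash
python3 -c "
from h import *
plan((638.3,-127.8,120,95.45),(535,-335,120,95.45))
"
```

```text
t=2.83 pos [ 629.8 -129.7  230.1] psi 95.5 w 85.1 q7 1.66 F [ 0.  -0.8  0.1]
(638.3, -127.8, 120, 95.5) trans [0.017, 0.22, 0.002] twist [0.0, 0.001, 0.0] dist 110 rows>=2
(535, -335, 120, 95.5) trans [-0.228, 0.22, -0.391] twist [0.0, 0.001, 0.0] dist 252 rows>=5
```

Emit:
{"op": "send_rows", "data": {"rows": [{"translation": [0.017, 0.15, 0.002], "twist": [0, 0, 0], "claw": 60}, {"translation": [0.017, 0.26, 0.002], "twist": [0, 0, 0], "claw": 40}, {"translation": [0.017, 0.3, 0.002], "twist": [0, 0, 0], "claw": 40}, {"translation": [0.017, 0.33, 0.002], "twist": [0, 0, 0], "claw": 40}, {"translation": [0.017, 0.351, 0.002], "twist": [0, 0, 0], "claw": 40}, {"translation": [0.017, 0.351, 0.002], "twist": [0, 0, 0], "claw": 40}, {"translation": [0.017, 0.351, 0.002], "twist": [0, 0, 0], "claw": 0}, {"translation": [0.017, 0.351, 0.002], "twist": [0, 0, 0], "claw": 0}, {"translation": [0.017, 0.351, 0.002], "twist": [0, 0, 0], "claw": 0}, {"translation": [0.017, 0.351, 0.002], "twist": [0, 0, 0], "claw": 0}, {"translation": [0.017, 0.351, 0.002], "twist": [0, 0, 0], "claw": 0}, {"translation": [0.017, 0.351, 0.002], "twist": [0, 0, 0], "claw": 0}, {"translation": [0.017, 0.351, 0.002], "twist": [0, 0, 0], "claw": 0}], "grip_force": 60}}

```text
time: 4.45
position: [638.7, -129.0, 55.4]
tcp_rot: [-0.706, 0.706, 0.034, -0.033]
ft_force: [-1.1, -0.5, 7.0]
width: 10.5
```

```bash
python3 -c "
from h import *
plan((638.3,-127.8,120,95.45),(535,-335,120,95.45))
"
```

```text
t=4.45 pos [ 638.7 -129.    55.4] psi 95.4 w 10.5 q7 1.60 F [-1.1 -0.5  7. ]
(638.3, -127.8, 120, 95.5) trans [-0.0, -0.129, 0.002] twist [0.0, -0.0, 0.001] dist 65 rows>=2
(535, -335, 120, 95.5) trans [-0.245, -0.129, -0.391] twist [0.0, -0.0, 0.001] dist 240 rows>=4
```

Emit:
{"op": "send_rows", "data": {"rows": [{"translation": [0, -0.04, 0], "twist": [0, 0, 0], "claw": 0}, {"translation": [0, -0.1, 0], "twist": [0, 0, 0], "claw": 0}, {"translation": [0, -0.14, 0], "twist": [0, 0, 0], "claw": 0}, {"translation": [-0.04, -0.14, -0.06], "twist": [0, 0, 0], "claw": 0}, {"translation": [-0.08, -0.14, -0.13], "twist": [0, 0, 0], "claw": 0}, {"translation": [-0.13, -0.14, -0.2], "twist": [0, 0, 0], "claw": 0}, {"translation": [-0.17, -0.14, -0.27], "twist": [0, 0, 0], "claw": 0}, {"translation": [-0.21, -0.14, -0.33], "twist": [0, 0, 0], "claw": 0}, {"translation": [-0.245, -0.14, -0.391], "twist": [0, 0, 0], "claw": 0}, {"translation": [-0.245, -0.14, -0.391], "twist": [0, 0, 0], "claw": 0}, {"translation": [-0.245, -0.14, -0.391], "twist": [0, 0, 0], "claw": 0}]}}

```text
time: 5.82
position: [535.2, -334.5, 125.3]
tcp_rot: [-0.706, 0.706, 0.034, -0.033]
ft_force: [-0.0, 0.5, -2.0]
width: 11.0
```

```bash
python3 -c "
from h import *
from plant import cams
for n in ('top','wrist'):
  f=cams.grab_frame(n);cv2.imwrite('pics/%s2.png'%n,f['img'][:,:,::-1]);np.savez(n+'2.npz',**f)
a=cv2.imread('pics/top2.png');b=cv2.imread('pics/wrist2.png');cv2.imwrite('pics/c2.png',cv2.resize(np.hstack([a,b]),(800,300)))
plan((535,-335,30,95.45),(535,-335,17.5,95.45))
"
```

```text
t=5.92 pos [ 535.4 -334.1  124.9] psi 95.5 w 10.5 q7 1.93 F [-0.   0.  -2.9]
(535, -335, 30, 95.5) trans [-0.001, 0.19, -0.002] twist [-0.0, 0.001, 0.0] dist 95 rows>=2
(535, -335, 17.5, 95.5) trans [-0.001, 0.215, -0.002] twist [-0.0, 0.001, 0.0] dist 107 rows>=2
```

View pics/c2.png

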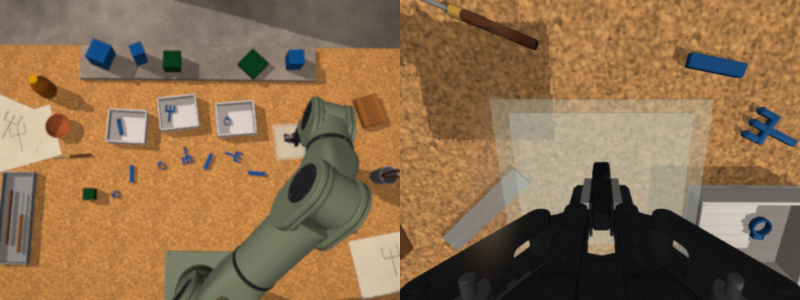

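Emit:
{"op": "send_rows", "data": {"rows": [{"translation": [-0.001, 0.08, -0.002], "twist": [0, 0, 0], "claw": 0}, {"translation": [-0.001, 0.15, -0.002], "twist": [0, 0, 0], "claw": 0}, {"translation": [-0.001, 0.19, -0.002], "twist": [0, 0, 0], "claw": 0}, {"translation": [-0.001, 0.205, -0.002], "twist": [0, 0, 0], "claw": 0}, {"translation": [-0.001, 0.212, -0.002], "twist": [0, 0, 0], "claw": 0}, {"translation": [-0.001, 0.216, -0.002], "twist": [0, 0, 0], "claw": 0}, {"translation": [-0.001, 0.216, -0.002], "twist": [0, 0, 0], "claw": 0}, {"translation": [-0.001, 0.216, -0.002], "twist": [0, 0, 0], "claw": 0}]}}

```text
time: 6.92
position: [534.5, -336.2, 16.7]
tcp_rot: [-0.706, 0.706, 0.034, -0.033]
ft_force: [0.6, -0.2, -2.8]
width: 10.8
```

```bash
python3 -c "
from h import *
plan((535,-335,100,95.45))
"
```

```text
t=6.92 pos [ 534.5 -336.2   16.7] psi 95.4 w 10.8 q7 1.89 F [ 0.6 -0.2 -2.8]
(535, -335, 100, 95.5) trans [0.001, -0.167, 0.002] twist [0.0, -0.0, 0.0] dist 83 rows>=2
```

Emit:
{"op": "send_rows", "data": {"rows": [{"translation": [0, 0.002, 0], "twist": [0, 0, 0], "claw": 0}, {"translation": [0, 0.002, 0], "twist": [0, 0, 0], "claw": 0}, {"translation": [0, 0.002, 0], "twist": [0, 0, 0], "claw": 30}, {"translation": [0, 0.002, 0], "twist": [0, 0, 0], "claw": 30}, {"translation": [0, 0.002, 0], "twist": [0, 0, 0], "claw": 30}, {"translation": [0, 0.002, 0], "twist": [0, 0, 0], "claw": 30}, {"translation": [0, -0.03, 0], "twist": [0, 0, 0], "claw": 30}, {"translation": [0, -0.1, 0], "twist": [0, 0, 0], "claw": 50}, {"translation": [0, -0.2, 0], "twist": [0, 0, 0], "claw": 50}, {"translation": [0, -0.3, 0], "twist": [0, 0, 0], "claw": 50}, {"translation": [0, -0.42, 0], "twist": [0, 0, 0], "claw": 50}, {"translation": [0, -0.42, 0], "twist": [0, 0, 0], "claw": 50}, {"translation": [0, -0.42, 0], "twist": [0, 0, 0], "claw": 50}]}}

```text
time: 8.55
position: [534.2, -336.0, 226.8]
tcp_rot: [-0.706, 0.706, 0.034, -0.033]
ft_force: [-0.8, -0.7, -1.2]
width: 50.3
```

```bash
cat > lid.py <<'E'
from h import *
def lidpose(f,zh,zlo,zhi,name=None):
    """handle centre from depth/colour between heights zlo..zhi; rows masked"""
    C=cloud(f);m=((C[...,2]>zlo)&(C[...,2]<zhi)).astype(np.uint8)
    m[250:]=0;n,l,st,c=cv2.connectedComponentsWithStats(m)
    for i in range(1,n):
        if st[i,4]>60:
            v,u=np.nonzero(l==i);print(st[i],cv2.minAreaRect(C[v,u][:,:2].astype(np.float32)),np.median(C[v,u,2]))
E
python3 -c "
from h import *
from lid import *
from plant import cams
plan((535,-335,230,95.45))
f=cams.grab_frame('wrist');cv2.imwrite('pics/w3.png',f['img'][:,:,::-1]);np.savez('w3.npz',**f)
lidpose(f,34,25,40);lidpose(f,34,9,16)
for b in blobs(f,9,60,4000):print(b)
"
```

```text
t=8.55 pos [ 534.2 -336.   226.8] psi 95.4 w 50.3 q7 1.97 F [-0.8 -0.7 -1.2]
(535, -335, 230, 95.5) trans [0.002, -0.006, 0.002] twist [0.0, -0.0, 0.0] dist 3 rows>=1
[253 154  10  36 348] ((535.35546875, -334.2841491699219), (44.46492385864258, 11.553321838378906), 5.267610549926758) 33.892548036915514
[   0  206   51   44 1721] ((643.7330322265625, -648.5864868164062), (63.98729705810547, 66.71251678466797), 4.47822380065918) 29.572260085520554
[343 212 121  38 587] ((577.7024536132812, -143.73924255371094), (51.48081588745117, 158.37216186523438), 25.315847396850586) 33.11373073260472
[447 222  14  28 236] ((597.9757690429688, -61.873287200927734), (46.125911712646484, 3.116443634033203), 4.46716833114624) 32.71634345936897
[499 242  13   8  79] ((605.2877197265625, 17.84104347229004), (8.14382266998291, 18.096769332885742), 41.60148239135742) 30.521967088216172
[121  39  81  40 764] ((412.1084899902344, -461.91607666015625), (98.43321228027344, 11.941104888916016), 74.82220458984375) 11.41475171399594
[ 0 40  4 26 75] ((424.5690002441406, -651.180908203125), (5.45181131362915, 28
[... 1169 characters left out ...]
3086) 12.590667498147354
[403 238  21  12 119] ((624.4334716796875, -98.64695739746094), (18.017189025878906, 26.793804168701172), 4.143312454223633) 13.63096014942721
{'uv': array([363.2,  92.1]), 'm': array([ 426.6, -212.5]), 'sd': array([19.1,  4.5]), 'ang': 85.2, 'skew': 0.01, 'n': np.int32(707)}
{'uv': array([495.4, 143.7]), 'm': array([473., -27.]), 'sd': array([17. ,  6.3]), 'ang': 160.2, 'skew': 0.03, 'n': np.int32(756)}
{'uv': array([414.2, 151.7]), 'm': array([ 493.3, -130.2]), 'sd': array([17. , 10.4]), 'ang': 69.9, 'skew': 0.75, 'n': np.int32(647)}
{'uv': array([411.5, 248.8]), 'm': array([633.5, -97.3]), 'sd': array([10.2,  7.9]), 'ang': -161.4, 'skew': 0.16, 'n': np.int32(245)}
```

View pics/w3.png

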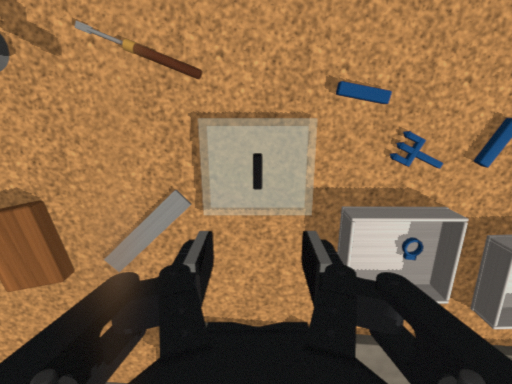

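```bash
python3 - <<'E'
s=open('h.py').read()
s=s.replace("d=(psi-psi0+90)%180-90; psi=psi0+d","az=np.degrees(np.arctan2(y,x));psi=az+((psi-az+95)%180-95);d=(psi-psi0+180)%360-180;psi=psi0+d")
open('h.py','w').write(s)
E
python3 -c "
from h import *
plan((480,-270,230,45),(426.8,-212.3,230,-4.9))
"
```

```text
t=8.60 pos [ 534.  -335.9  226.1] psi 95.4 w 50.2 q7 1.97 F [ 1.2  0.8 -0.9]
(480, -270, 230, 45.0) trans [-0.095, -0.008, 0.141] twist [0.0, 0.587, -0.001] dist 85 rows>=5
(426.8, -212.3, 230, -4.9) trans [-0.19, -0.008, 0.266] twist [0.0, 1.167, -0.001] dist 164 rows>=10
```

Emit:
{"op": "send_rows", "data": {"rows": [{"translation": [-0.19, -0.008, 0.266], "twist": [0, 0.98, 0], "claw": 50}, {"translation": [-0.19, -0.008, 0.266], "twist": [0, 0.98, 0], "claw": 50}, {"translation": [-0.19, -0.008, 0.266], "twist": [0, 0.98, 0], "claw": 50}, {"translation": [-0.19, -0.008, 0.266], "twist": [0, 0.98, 0], "claw": 50}, {"translation": [-0.19, -0.008, 0.266], "twist": [0, 0.98, 0], "claw": 50}, {"translation": [-0.19, -0.008, 0.266], "twist": [0, 0.98, 0], "claw": 50}, {"translation": [-0.19, -0.008, 0.266], "twist": [0, 0.98, 0], "claw": 50}, {"translation": [-0.19, -0.008, 0.266], "twist": [0, 0.98, 0], "claw": 50}, {"translation": [-0.19, -0.008, 0.266], "twist": [0, 0.98, 0], "claw": 50}, {"translation": [-0.19, -0.008, 0.266], "twist": [0, 0.98, 0], "claw": 50}]}}

```text
time: 9.85
position: [427.1, -212.5, 230.0]
tcp_rot: [-0.547, 0.547, -0.448, 0.447]
ft_force: [0.7, 0.8, 1.2]
width: 50.0
```

```bash
cat > look.py <<'E'
import sys
from h import *
from plant import cams
def look(tag,cam='wrist',zmin=4.5,zmax=60):
    f=cams.grab_frame(cam);cv2.imwrite('pics/%s.png'%tag,f['img'][:,:,::-1]);np.savez('%s.npz'%tag,**f)
    C=cloud(f);n,l,st,c=cv2.connectedComponentsWithStats(cv2.morphologyEx(bluemask(f),cv2.MORPH_CLOSE,np.ones((2,2),np.uint8)))
    for i in range(1,n):
        if st[i,4]<40 : continue
        v,u=np.nonzero(l==i);Z=np.median(C[v,u,2])
        if Z<3 or Z>zmax: continue
        hgt=np.percentile(C[v,u,2],80)
        P=ray(f,np.c_[u,v],hgt)[:,:2].astype(np.float32);r=cv2.minAreaRect(P);m=P.mean(0)
        if not 200<m[0]<720: continue
        (w,h),a=r[1],r[2]
        if h>w:w,h,a=h,w,a+90
        Q=P-r[0];d=np.array([np.cos(np.radians(a)),np.sin(np.radians(a))])
        if ((m-r[0])@d)<0:a+=180     # points to heavy end
        print('uv',c[i].round(),'box',np.round(r[0],1),'mean',m.round(1),'L %.0f W %.0f ang %.1f off %.1f'%(w,h,(a+180)%360-180,abs((m-r[0])@d)),'z %.1f'%hgt,'n',st[i,4],'edge' if st[i,0]==0 or st[i,0]+st[i,2]>=512 or st[i,1]==0 else '')
    return f
E
python3 -c "
from h import *
from look import look
plan((426.8,-212.3,230,-4.9),(426.8,-212.3,100,-4.9),(426.8,-212.3,6,-4.9))
look('w4')
"
```

```text
t=9.85 pos [ 427.1 -212.5  230. ] psi 11.4 w 50.0 q7 0.69 F [0.7 0.8 1.2]
(426.8, -212.3, 230, -4.9) trans [-0.001, 0.0, -0.0] twist [0.0, 0.19, -0.0] dist 0 rows>=2
(426.8, -212.3, 100, -4.9) trans [-0.0, 0.26, -0.0] twist [0.0, 0.19, -0.0] dist 130 rows>=3
(426.8, -212.3, 6, -4.9) trans [-0.0, 0.448, -0.0] twist [0.0, 0.19, -0.0] dist 224 rows>=4
uv [326.  21.] box [471.8 -26.4] mean [471.2 -26.7] L 64 W 19 ang 157.3 off 0.4 z 13.9 n 946 edge
uv [322. 115.] box [ 497.1 -122.4] mean [ 494.8 -128.7] L 68 W 39 ang -109.8 off 6.7 z 9.9 n 672 
uv [434. 114.] box [631.7 -98.6] mean [632.2 -99.4] L 36 W 25 ang 11.4 off 0.4 z 14.5 n 317 
uv [258. 168.] box [ 428.1 -212.4] mean [ 428.2 -211.7] L 65 W 15 ang 84.9 off 0.7 z 13.8 n 519 
uv [106. 329.] box [ 372.3 -229.5] mean [ 372.5 -229.4] L 9 W 2 ang 60.9 off 0.2 z 288.6 n 83
```

View pics/w4.png

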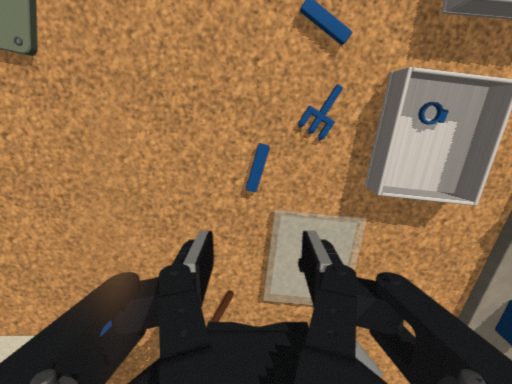

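Emit:
{"op": "send_rows", "data": {"rows": [{"translation": [0, 0.1, 0], "twist": [0, 0.1, 0], "claw": 45}, {"translation": [0, 0.2, 0], "twist": [0, 0.19, 0], "claw": 40}, {"translation": [0, 0.3, 0], "twist": [0, 0.19, 0], "claw": 40}, {"translation": [0, 0.4, 0], "twist": [0, 0.19, 0], "claw": 40}, {"translation": [0, 0.448, 0], "twist": [0, 0.19, 0], "claw": 40}, {"translation": [0, 0.448, 0], "twist": [0, 0.19, 0], "claw": 40}, {"translation": [0, 0.448, 0], "twist": [0, 0.19, 0], "claw": 0}, {"translation": [0, 0.448, 0], "twist": [0, 0.19, 0], "claw": 0}, {"translation": [0, 0.448, 0], "twist": [0, 0.19, 0], "claw": 0}, {"translation": [0, 0.448, 0], "twist": [0, 0.19, 0], "claw": 0}, {"translation": [0, 0.448, 0], "twist": [0, 0.19, 0], "claw": 0}, {"translation": [0, 0.4, 0], "twist": [0, 0.19, 0], "claw": 0}, {"translation": [0, 0.25, 0], "twist": [0, 0.19, 0], "claw": 0}, {"translation": [0, 0.2, 0], "twist": [0, 0.19, 0], "claw": 0}, {"translation": [0, 0.2, 0], "twist": [0, 0.19, 0], "claw": 0}], "grip_force": 40}}

```text
time: 11.78
position: [428.4, -213.0, 133.4]
tcp_rot: [-0.478, 0.477, -0.52, 0.523]
ft_force: [0.1, 0.1, -2.2]
width: 14.5
```

```bash
python3 -c "
from h import *
from look import look
plan((572,261,130,-2.75),(572,261,19,-2.75))
look('w5','top',5)
"
```

```text
t=11.78 pos [ 428.4 -213.   133.4] psi -5.1 w 14.5 q7 0.53 F [ 0.1  0.1 -2.2]
(572, 261, 130, -2.8) trans [-0.97, 0.006, 0.202] twist [-0.003, -0.027, 0.001] dist 495 rows>=8
(572, 261, 19, -2.8) trans [-0.97, 0.228, 0.201] twist [-0.003, -0.027, 0.001] dist 508 rows>=9
uv [219. 143.] box [656.  120.7] mean [664.3 120.2] L 57 W 34 ang 1.3 off 8.2 z 16.7 n 74 
uv [154. 163.] box [600.1 316.2] mean [599.6 316. ] L 61 W 13 ang -168.1 off 0.6 z 20.8 n 85 
uv [240. 202.] box [490.5  55.6] mean [483.6  52.6] L 60 W 34 ang -165.0 off 7.5 z 12.4 n 66 
uv [301. 200.] box [ 493.9 -126.7] mean [ 491.  -134.4] L 56 W 34 ang -111.8 off 8.2 z 12.3 n 65 
uv [267. 207.] box [468.4 -31.1] mean [467.9 -30.9] L 60 W 12 ang 157.5 off 0.5 z 15.4 n 78 
uv [169. 223.] box [416.4 263. ] mean [416.7 263.5] L 60 W 12 ang -1.7 off 0.2 z 15.3 n 79 
uv [429. 287.] box [ 238.1 -498.1] mean [ 238.2 -498.3] L 93 W 49 ang -78.5 off 0.2 z 43.4 n 556
```

Emit:
{"op": "send_rows", "data": {"rows": [{"translation": [-0.1, 0, 0.02], "twist": [0, 0, 0], "claw": 0}, {"translation": [-0.2, 0, 0.04], "twist": [0, 0, 0], "claw": 0}, {"translation": [-0.3, 0, 0.06], "twist": [0, 0, 0], "claw": 0}, {"translation": [-0.4, 0, 0.08], "twist": [-0.003, -0.01, 0], "claw": 0}, {"translation": [-0.5, 0, 0.105], "twist": [-0.003, -0.02, 0], "claw": 0}, {"translation": [-0.6, 0, 0.125], "twist": [-0.003, -0.027, 0], "claw": 0}, {"translation": [-0.7, 0, 0.145], "twist": [-0.003, -0.027, 0], "claw": 0}, {"translation": [-0.8, 0, 0.166], "twist": [-0.003, -0.027, 0], "claw": 0}, {"translation": [-0.9, 0, 0.188], "twist": [-0.003, -0.027, 0], "claw": 0}, {"translation": [-0.97, 0, 0.201], "twist": [-0.003, -0.027, 0], "claw": 0}, {"translation": [-0.97, 0, 0.201], "twist": [-0.003, -0.027, 0], "claw": 0}, {"translation": [-0.97, 0.08, 0.201], "twist": [-0.003, -0.027, 0], "claw": 0}, {"translation": [-0.97, 0.16, 0.201], "twist": [-0.003, -0.027, 0], "claw": 0}, {"translation": [-0.97, 0.2, 0.201], "twist": [-0.003, -0.027, 0], "claw": 0}, {"translation": [-0.97, 0.228, 0.201], "twist": [-0.003, -0.027, 0], "claw": 0}, {"translation": [-0.97, 0.228, 0.201], "twist": [-0.003, -0.027, 0], "claw": 0}, {"translation": [-0.97, 0.228, 0.201], "twist": [-0.003, -0.027, 0], "claw": 0}]}}

```text
time: 13.95
position: [571.2, 261.5, 17.3]
tcp_rot: [0.487, -0.488, 0.513, -0.511]
ft_force: [-0.8, -0.3, -1.0]
width: 14.1
```

```bash
python3 -c "
from h import *
plan((572,261,11,-2.75),(500,261,230,-2))
"
```

```text
t=13.95 pos [571.2 261.5  17.3] psi -2.8 w 14.1 q7 -0.19 F [-0.8 -0.3 -1. ]
(572, 261, 11, -2.8) trans [0.001, 0.013, 0.002] twist [0.002, -0.001, -0.0] dist 6 rows>=1
(500, 261, 230, -2.0) trans [0.008, -0.425, -0.144] twist [0.002, -0.009, -0.0] dist 224 rows>=4
```

Emit:
{"op": "send_rows", "data": {"rows": [{"translation": [0, 0.011, 0.001], "twist": [0, 0, 0], "claw": 0}, {"translation": [0, 0.011, 0.001], "twist": [0, 0, 0], "claw": 0}, {"translation": [0, 0.011, 0.001], "twist": [0, 0, 0], "claw": 24}, {"translation": [0, 0.011, 0.001], "twist": [0, 0, 0], "claw": 24}, {"translation": [0, 0.011, 0.001], "twist": [0, 0, 0], "claw": 24}, {"translation": [0, -0.05, 0.001], "twist": [0, 0, 0], "claw": 24}, {"translation": [0, -0.16, 0.001], "twist": [0, 0, 0], "claw": 30}, {"translation": [0, -0.28, -0.05], "twist": [0, 0, 0], "claw": 40}, {"translation": [0, -0.4, -0.15], "twist": [0, -0.1, 0], "claw": 40}, {"translation": [0.03, -0.42, -0.25], "twist": [0, -0.2, 0], "claw": 40}, {"translation": [0.03, -0.42, -0.31], "twist": [0, -0.3, 0], "claw": 40}, {"translation": [0.03, -0.42, -0.31], "twist": [0, -0.4, 0], "claw": 40}, {"translation": [0.03, -0.42, -0.31], "twist": [0, -0.5, 0], "claw": 40}, {"translation": [0.03, -0.42, -0.31], "twist": [0, -0.6, 0], "claw": 40}, {"translation": [0.03, -0.42, -0.31], "twist": [0, -0.7, 0], "claw": 40}, {"translation": [0.03, -0.42, -0.31], "twist": [0, -0.82, 0], "claw": 40}, {"translation": [0.03, -0.42, -0.31], "twist": [0, -0.94, 0], "claw": 40}, {"translation": [0.03, -0.42, -0.31], "twist": [0, -0.99, 0], "claw": 40}, {"translation": [0.03, -0.42, -0.31], "twist": [0, -0.99, 0], "claw": 40}]}}

```text
time: 16.32
position: [416.1, 253.8, 227.0]
tcp_rot: [-0.705, 0.705, -0.05, 0.046]
ft_force: [-0.4, -0.0, 0.8]
width: 40.1
```

```bash
python3 -c "
from h import *
from look import look
look('w6')
plan((418,265,6,88))
"
```

```text
uv [311. 101.] box [341.3 331.5] mean [340.5 332.8] L 31 W 26 ang 104.9 off 1.5 z 9.9 n 228 
uv [271. 170.] box [420.4 273.1] mean [419.7 273.1] L 65 W 14 ang -179.4 off 0.7 z 13.9 n 516 
uv [195. 205.] box [454.3 161.6] mean [455.3 161.7] L 31 W 26 ang 36.4 off 0.9 z 9.4 n 192 
uv [ 72. 232.] box [471.  -19.2] mean [470.6 -19.2] L 68 W 18 ang 157.3 off 0.4 z 13.2 n 551 
uv [139. 226.] box [476.5  76.5] mean [476.4  75.4] L 27 W 14 ang -18.4 off 0.4 z 9.1 n 91 
uv [140. 249.] box [509.2  68.5] mean [511.3  69.1] L 35 W 10 ang 14.9 off 2.2 z 9.1 n 117 
uv [ 14. 254.] box [ 499.4 -110.7] mean [ 495.2 -118.5] L 57 W 43 ang -112.6 off 8.9 z 8.9 n 517 edge
uv [275. 271.] box [569.4 261.3] mean [569.4 260.7] L 59 W 20 ang -92.8 off 0.5 z 18.6 n 473 
t=16.38 pos [416.1 253.9 227. ] psi 82.2 w 40.0 q7 0.78 F [ 0.2  0.6 -0.3]
(418, 265, 6, 88.0) trans [0.003, 0.442, 0.023] twist [0.0, -0.068, -0.003] dist 221 rows>=4
```

View pics/w6.png

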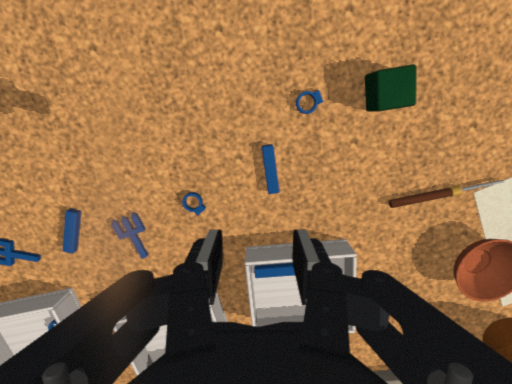

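```bash
python3 -c "
from h import *
from look import look
look('t6','top',5)
plan((420,271,110,90.6))
"
```

```text
uv [218. 143.] box [655.9 120.6] mean [664.9 120.8] L 57 W 34 ang 1.3 off 9.0 z 17.6 n 74 
uv [154. 163.] box [600.2 316. ] mean [599.5 316. ] L 61 W 14 ang -168.1 off 0.7 z 20.8 n 86 
uv [174. 173.] box [567.2 255.5] mean [567.3 255.5] L 59 W 12 ang 87.1 off 0.0 z 20.8 n 78 
uv [240. 202.] box [490.7  54.9] mean [483.1  52.5] L 60 W 34 ang -167.7 off 8.0 z 11.7 n 66 
uv [301. 200.] box [ 494.  -126.8] mean [ 491.2 -134.4] L 56 W 34 ang -111.8 off 8.1 z 11.8 n 65 
uv [267. 207.] box [468.3 -31.1] mean [467.9 -30.9] L 60 W 12 ang 157.5 off 0.5 z 15.7 n 78 
uv [429. 287.] box [ 238.5 -498.8] mean [ 238.1 -498.7] L 95 W 49 ang 101.7 off 0.2 z 43.3 n 555 
t=16.43 pos [416.1 253.9 227. ] psi 82.2 w 40.2 q7 0.78 F [ 0.4 -0.2 -0.6]
(420, 271, 110, 90.6) trans [0.004, 0.234, 0.035] twist [0.0, -0.098, -0.003] dist 118 rows>=2
```

```bash
python3 -c "
from h import *
plan((420.4,272,6,90.6))
"
```

```text
t=16.43 pos [416.1 253.9 227. ] psi 82.2 w 40.2 q7 0.78 F [ 0.4 -0.2 -0.6]
(420.4, 272, 6, 90.6) trans [0.006, 0.442, 0.037] twist [0.0, -0.098, -0.003] dist 222 rows>=4
```

Emit:
{"op": "send_rows", "data": {"rows": [{"translation": [0.006, 0.1, 0.037], "twist": [0, -0.098, -0.003], "claw": 42}, {"translation": [0.006, 0.2, 0.037], "twist": [0, -0.098, -0.003], "claw": 42}, {"translation": [0.006, 0.3, 0.037], "twist": [0, -0.098, -0.003], "claw": 42}, {"translation": [0.006, 0.39, 0.037], "twist": [0, -0.098, -0.003], "claw": 42}, {"translation": [0.006, 0.442, 0.037], "twist": [0, -0.098, -0.003], "claw": 42}, {"translation": [0.006, 0.442, 0.037], "twist": [0, -0.098, -0.003], "claw": 42}, {"translation": [0.006, 0.442, 0.037], "twist": [0, -0.098, -0.003], "claw": 0}, {"translation": [0.006, 0.442, 0.037], "twist": [0, -0.098, -0.003], "claw": 0}, {"translation": [0.006, 0.442, 0.037], "twist": [0, -0.098, -0.003], "claw": 0}, {"translation": [0.006, 0.442, 0.037], "twist": [0, -0.098, -0.003], "claw": 0}, {"translation": [0.006, 0.442, 0.037], "twist": [0, -0.098, -0.003], "claw": 0}, {"translation": [0.006, 0.4, 0.037], "twist": [0, -0.098, -0.003], "claw": 0}, {"translation": [0.006, 0.3, 0.037], "twist": [0, 0.02, 0], "claw": 0}, {"translation": [0.006, 0.2, 0.037], "twist": [0, 0.14, 0], "claw": 0}, {"translation": [0.006, 0.16, 0.037], "twist": [0, 0.26, 0], "claw": 0}, {"translation": [0.006, 0.16, 0.037], "twist": [0, 0.38, 0], "claw": 0}, {"translation": [0.006, 0.16, 0.037], "twist": [0, 0.5, 0], "claw": 0}, {"translation": [0.006, 0.16, 0.037], "twist": [0, 0.62, 0], "claw": 0}, {"translation": [0.006, 0.16, 0.037], "twist": [0, 0.74, 0], "claw": 0}, {"translation": [0.006, 0.16, 0.037], "twist": [0, 0.86, 0], "claw": 0}]}}

```text
time: 18.92
position: [421.2, 272.2, 148.1]
tcp_rot: [-0.533, 0.534, -0.465, 0.462]
ft_force: [-0.3, 0.5, 0.0]
width: 14.4
```

```bash
python3 -c "
from h import *
f=dict(np.load('w6.npz'));C=cloud(f);m=((C[...,2]>40)&(C[...,2]<50)).astype(np.uint8);m[:235]=0;m[:,:230]=0;m[:,370:]=0
v,u=np.nonzero(m);print(C[v,u].min(0),C[v,u].max(0))
plan((604,263,130,-2.75),(604,263,20,-2.75))
"
```

```text
[532.60200751 217.19715124  40.05988182] [668.69238157 370.77698871  46.97498889]
t=18.93 pos [421.2 272.2 148.1] psi 8.0 w 14.4 q7 -0.08 F [-0.3  0.5  0. ]
(604, 263, 130, -2.7) trans [0.069, 0.035, 0.36] twist [0.002, 0.125, -0.001] dist 184 rows>=3
(604, 263, 20, -2.7) trans [0.07, 0.255, 0.36] twist [0.002, 0.125, -0.001] dist 223 rows>=4
```

Emit:
{"op": "send_rows", "data": {"rows": [{"translation": [0.07, 0.02, 0.12], "twist": [0.002, 0.06, 0], "claw": 0}, {"translation": [0.07, 0.035, 0.24], "twist": [0.002, 0.125, 0], "claw": 0}, {"translation": [0.07, 0.035, 0.36], "twist": [0.002, 0.125, 0], "claw": 0}, {"translation": [0.07, 0.035, 0.36], "twist": [0.002, 0.125, 0], "claw": 0}, {"translation": [0.07, 0.12, 0.36], "twist": [0.002, 0.125, 0], "claw": 0}, {"translation": [0.07, 0.2, 0.36], "twist": [0.002, 0.125, 0], "claw": 0}, {"translation": [0.07, 0.24, 0.36], "twist": [0.002, 0.125, 0], "claw": 0}, {"translation": [0.07, 0.253, 0.36], "twist": [0.002, 0.125, 0], "claw": 0}, {"translation": [0.07, 0.253, 0.36], "twist": [0.002, 0.125, 0], "claw": 0}, {"translation": [0.07, 0.253, 0.36], "twist": [0.002, 0.125, 0], "claw": 24}, {"translation": [0.07, 0.253, 0.36], "twist": [0.002, 0.125, 0], "claw": 24}, {"translation": [0.07, 0.253, 0.36], "twist": [0.002, 0.125, 0], "claw": 24}, {"translation": [0.07, 0.18, 0.36], "twist": [0.002, 0.125, 0], "claw": 24}, {"translation": [0.07, 0.06, 0.36], "twist": [0.002, 0.125, 0], "claw": 30}, {"translation": [0.1, -0.05, 0.3], "twist": [0.002, 0.125, 0], "claw": 45}, {"translation": [0.2, -0.16, 0.2], "twist": [0.002, 0.125, 0], "claw": 45}, {"translation": [0.3, -0.16, 0.1], "twist": [0.002, 0.125, 0], "claw": 45}, {"translation": [0.4, -0.16, 0.08], "twist": [0.002, 0.125, 0], "claw": 45}, {"translation": [0.5, -0.16, 0.08], "twist": [0.002, 0.125, 0], "claw": 45}, {"translation": [0.5, -0.16, 0.08], "twist": [0.002, 0.125, 0], "claw": 45}]}}

```text
time: 21.42
position: [497.5, 26.1, 227.4]
tcp_rot: [-0.488, 0.488, -0.512, 0.512]
ft_force: [0.4, 0.6, -0.1]
width: 44.8
```

```bash
python3 -c "
from h import *
from look import look
look('w7')
plan((473,-23,230,67.3))
"
```

```text
uv [218.  62.] box [455.2 157.8] mean [456.5 158.9] L 31 W 27 ang 32.4 off 1.7 z 9.9 n 255 
uv [394.  80.] box [660.1 128.1] mean [668.  128.5] L 67 W 38 ang -2.8 off 7.9 z 14.7 n 830 
uv [249. 143.] box [494.8  61.3] mean [487.6  59.9] L 66 W 39 ang -167.2 off 7.3 z 9.8 n 604 
uv [241. 205.] box [473.3 -23.1] mean [472.9 -23.1] L 64 W 17 ang 156.8 off 0.4 z 13.6 n 540 
uv [355. 248.] box [632.5 -97.7] mean [633.1 -97.4] L 33 W 27 ang -2.7 off 0.6 z 14.1 n 209 
uv [261. 268.] box [ 498.1 -119. ] mean [ 495.7 -126.2] L 68 W 39 ang -108.8 off 7.6 z 9.4 n 429 
t=21.48 pos [497.6  28.2 227. ] psi -2.6 w 44.9 q7 0.18 F [-0.6  1.   0.3]
(473, -23, 230, 67.3) trans [0.105, -0.006, -0.045] twist [0.0, -0.813, -0.0] dist 57 rows>=7
```

View pics/w7.png

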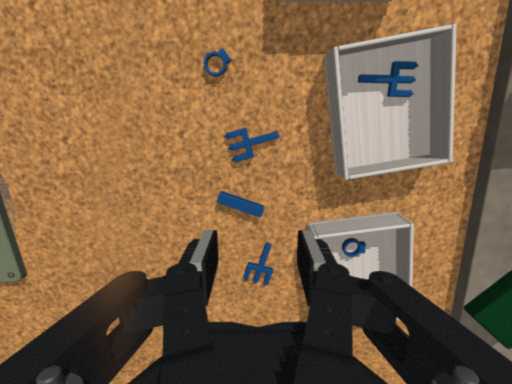

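Emit:
{"op": "send_rows", "data": {"rows": [{"translation": [0.105, 0, -0.045], "twist": [0, -0.12, 0], "claw": 45}, {"translation": [0.105, 0, -0.045], "twist": [0, -0.24, 0], "claw": 45}, {"translation": [0.105, 0, -0.045], "twist": [0, -0.36, 0], "claw": 45}, {"translation": [0.105, 0, -0.045], "twist": [0, -0.48, 0], "claw": 45}, {"translation": [0.105, 0, -0.045], "twist": [0, -0.6, 0], "claw": 45}, {"translation": [0.105, 0.1, -0.045], "twist": [0, -0.72, 0], "claw": 45}, {"translation": [0.105, 0.2, -0.045], "twist": [0, -0.808, 0], "claw": 42}, {"translation": [0.105, 0.3, -0.045], "twist": [0, -0.808, 0], "claw": 42}, {"translation": [0.105, 0.39, -0.045], "twist": [0, -0.808, 0], "claw": 42}, {"translation": [0.105, 0.442, -0.045], "twist": [0, -0.808, 0], "claw": 42}, {"translation": [0.105, 0.442, -0.045], "twist": [0, -0.808, 0], "claw": 42}, {"translation": [0.105, 0.442, -0.045], "twist": [0, -0.808, 0], "claw": 0}, {"translation": [0.105, 0.442, -0.045], "twist": [0, -0.808, 0], "claw": 0}, {"translation": [0.105, 0.442, -0.045], "twist": [0, -0.808, 0], "claw": 0}, {"translation": [0.105, 0.442, -0.045], "twist": [0, -0.808, 0], "claw": 0}, {"translation": [0.105, 0.442, -0.045], "twist": [0, -0.808, 0], "claw": 0}, {"translation": [0.105, 0.4, -0.045], "twist": [0, -0.808, 0], "claw": 0}, {"translation": [0.105, 0.28, -0.045], "twist": [0, -0.808, 0], "claw": 0}, {"translation": [0.105, 0.18, -0.045], "twist": [0, -0.808, 0], "claw": 0}, {"translation": [0.105, 0.18, -0.045], "twist": [0, -0.808, 0], "claw": 0}]}}

```text
time: 23.98
position: [474.1, -21.0, 140.5]
tcp_rot: [0.694, -0.692, 0.139, -0.142]
ft_force: [-0.3, -0.2, -0.7]
width: 14.6
```

```bash
python3 -c "
from h import *
plan((630,263.5,130,-2.75),(630,263.5,20,-2.75))
"
```

```text
t=23.98 pos [474.1 -21.  140.5] psi 67.1 w 14.6 q7 1.16 F [-0.3 -0.2 -0.7]
(630, 263.5, 130, -2.8) trans [0.065, 0.023, 0.646] twist [-0.003, 0.812, 0.002] dist 325 rows>=7
(630, 263.5, 20, -2.8) trans [0.064, 0.243, 0.645] twist [-0.003, 0.812, 0.002] dist 346 rows>=7
```

Emit:
{"op": "send_rows", "data": {"rows": [{"translation": [0.008, 0, 0.09], "twist": [0, 0.12, 0], "claw": 0}, {"translation": [0.017, 0, 0.18], "twist": [0, 0.24, 0], "claw": 0}, {"translation": [0.027, 0, 0.28], "twist": [0, 0.36, 0], "claw": 0}, {"translation": [0.038, 0, 0.38], "twist": [0, 0.48, 0], "claw": 0}, {"translation": [0.048, 0, 0.48], "twist": [0, 0.6, 0], "claw": 0}, {"translation": [0.056, 0, 0.57], "twist": [-0.001, 0.71, 0.001], "claw": 0}, {"translation": [0.064, 0.02, 0.645], "twist": [-0.003, 0.812, 0.002], "claw": 0}, {"translation": [0.064, 0.02, 0.645], "twist": [-0.003, 0.812, 0.002], "claw": 0}, {"translation": [0.064, 0.02, 0.645], "twist": [-0.003, 0.812, 0.002], "claw": 0}, {"translation": [0.064, 0.1, 0.645], "twist": [-0.003, 0.812, 0.002], "claw": 0}, {"translation": [0.064, 0.18, 0.645], "twist": [-0.003, 0.812, 0.002], "claw": 0}, {"translation": [0.064, 0.22, 0.645], "twist": [-0.003, 0.812, 0.002], "claw": 0}, {"translation": [0.064, 0.239, 0.645], "twist": [-0.003, 0.812, 0.002], "claw": 0}, {"translation": [0.064, 0.239, 0.645], "twist": [-0.003, 0.812, 0.002], "claw": 0}, {"translation": [0.064, 0.239, 0.645], "twist": [-0.003, 0.812, 0.002], "claw": 0}]}}

```text
time: 25.85
position: [628.2, 263.6, 18.2]
tcp_rot: [0.487, -0.489, 0.513, -0.51]
ft_force: [0.3, 0.3, 0.3]
width: 15.0
```

```bash
python3 -c "
from h import *
plan((630,263.5,20,-2.75),(630,263.5,120,-2.75),(490,60,230,20))
"
```

```text
t=25.85 pos [628.2 263.6  18.2] psi -2.7 w 15.0 q7 -0.12 F [0.3 0.3 0.3]
(630, 263.5, 20, -2.7) trans [0.0, -0.004, 0.004] twist [0.003, 0.0, -0.001] dist 3 rows>=1
(630, 263.5, 120, -2.7) trans [-0.0, -0.204, 0.003] twist [0.003, 0.0, -0.001] dist 102 rows>=2
(490, 60, 230, 20.0) trans [0.419, -0.423, -0.259] twist [0.003, -0.264, -0.001] dist 325 rows>=6
```

Emit:
{"op": "send_rows", "data": {"rows": [{"translation": [0, 0, 0.003], "twist": [0, 0, 0], "claw": 20}, {"translation": [0, 0, 0.003], "twist": [0, 0, 0], "claw": 20}, {"translation": [0, 0, 0.003], "twist": [0, 0, 0], "claw": 20}, {"translation": [0, -0.05, 0.003], "twist": [0, 0, 0], "claw": 20}, {"translation": [0, -0.16, 0.003], "twist": [0, 0, 0], "claw": 25}, {"translation": [0.05, -0.27, 0], "twist": [0, 0.1, 0], "claw": 40}, {"translation": [0.14, -0.35, -0.06], "twist": [0, 0.2, 0], "claw": 40}, {"translation": [0.23, -0.4, -0.12], "twist": [0, 0.32, 0], "claw": 40}, {"translation": [0.32, -0.4, -0.18], "twist": [0, 0.44, 0], "claw": 40}, {"translation": [0.4, -0.4, -0.24], "twist": [0, 0.56, 0], "claw": 40}, {"translation": [0.42, -0.4, -0.25], "twist": [0, 0.68, 0], "claw": 40}, {"translation": [0.42, -0.4, -0.25], "twist": [0, 0.8, 0], "claw": 40}, {"translation": [0.42, -0.4, -0.25], "twist": [0, 0.867, 0], "claw": 40}, {"translation": [0.42, -0.4, -0.25], "twist": [0, 0.867, 0], "claw": 40}, {"translation": [0.42, -0.4, -0.25], "twist": [0, 0.867, 0], "claw": 40}]}}

```text
time: 27.72
position: [494.1, 59.6, 217.8]
tcp_rot: [0.077, -0.082, 0.703, -0.702]
ft_force: [0.6, 0.4, 1.0]
width: 40.1
```

```bash
python3 -c "
from h import *
from look import look
look('w8')
plan((505,63.6,230,-77.2),(505,63.6,3.5,-77.2))
"
```

```text
uv [52. 28.] box [597.9 317.9] mean [598.7 318. ] L 56 W 21 ang 12.3 off 0.9 z 19.0 n 1076 edge
uv [103.  13.] box [626.9 263.8] mean [626.4 263.7] L 61 W 17 ang -92.5 off 0.1 z 19.1 n 907 edge
uv [233.  15.] box [650.  121.8] mean [656.5 125.8] L 44 W 39 ang 12.8 off 7.3 z 14.8 n 601 edge
uv [100.  36.] box [602.6 265.3] mean [602.7 265.8] L 62 W 15 ang 87.9 off 0.5 z 19.1 n 847 
uv [99. 66.] box [570.9 264.5] mean [571.2 265.4] L 56 W 15 ang 86.9 off 0.9 z 19.1 n 659 
uv [414.  87.] box [630.8 -96.7] mean [631.7 -98.2] L 32 W 28 ang 23.1 off 0.3 z 14.4 n 364 
uv [258. 174.] box [493.3  60.9] mean [486.7  59. ] L 67 W 38 ang -166.2 off 6.8 z 9.8 n 578 
uv [180. 180.] box [454.9 156.1] mean [455.1 157.3] L 31 W 27 ang 13.0 off 0.5 z 9.8 n 212 
uv [393. 199.] box [ 496.6 -120.3] mean [ 494.1 -127.4] L 69 W 38 ang -110.0 off 7.6 z 9.5 n 572 
uv [ 49. 231.] box [341.3 326.9] mean [341. 327.] L 36 W 26 ang 103.0 off 0.2 z 10.0 n 267 
t=27.77 pos [494.1  59.6 217.8] psi -77.1 w 39.8 q7 -0.80 F [ 0.1 -0.2  0.8]
(505, 63.6, 230, -77.2) trans [-0.023, -0.024, -0.003] twist [0.001, 0.001, 0.004] dist 17 rows>=1
(505, 63.6, 3.5, -77.2) trans [-0.026, 0.428, -0.002] twist [0.001, 0.001, 0.004] dist 215 rows>=4
```

View pics/w8.png

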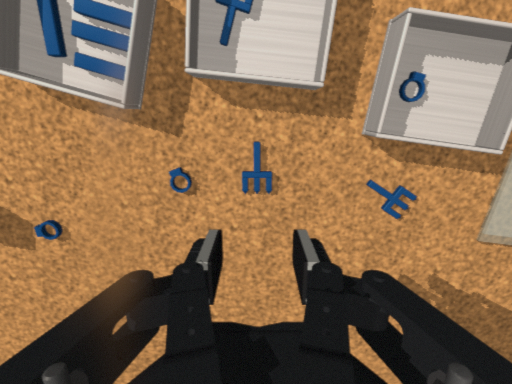

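Emit:
{"op": "send_rows", "data": {"rows": [{"translation": [-0.027, 0.1, -0.002], "twist": [0, 0, 0.004], "claw": 40}, {"translation": [-0.027, 0.2, -0.002], "twist": [0, 0, 0.004], "claw": 36}, {"translation": [-0.027, 0.3, -0.002], "twist": [0, 0, 0.004], "claw": 32}, {"translation": [-0.027, 0.38, -0.002], "twist": [0, 0, 0.004], "claw": 32}, {"translation": [-0.027, 0.427, -0.002], "twist": [0, 0, 0.004], "claw": 32}, {"translation": [-0.027, 0.427, -0.002], "twist": [0, 0, 0.004], "claw": 32}, {"translation": [-0.027, 0.427, -0.002], "twist": [0, 0, 0.004], "claw": 0}, {"translation": [-0.027, 0.427, -0.002], "twist": [0, 0, 0.004], "claw": 0}, {"translation": [-0.027, 0.427, -0.002], "twist": [0, 0, 0.004], "claw": 0}, {"translation": [-0.027, 0.427, -0.002], "twist": [0, 0, 0.004], "claw": 0}, {"translation": [-0.027, 0.427, -0.002], "twist": [0, 0, 0.004], "claw": 0}, {"translation": [-0.027, 0.38, -0.002], "twist": [0, 0, 0.004], "claw": 0}, {"translation": [-0.027, 0.28, -0.002], "twist": [0, -0.1, 0.004], "claw": 0}, {"translation": [-0.027, 0.18, -0.002], "twist": [0, -0.22, 0.002], "claw": 0}, {"translation": [-0.027, 0.18, -0.002], "twist": [0, -0.34, 0], "claw": 0}, {"translation": [-0.027, 0.18, -0.002], "twist": [0, -0.46, 0], "claw": 0}, {"translation": [-0.027, 0.18, -0.002], "twist": [0, -0.58, 0], "claw": 0}, {"translation": [-0.027, 0.18, -0.002], "twist": [0, -0.7, 0], "claw": 0}, {"translation": [-0.027, 0.18, -0.002], "twist": [0, -0.82, 0], "claw": 0}, {"translation": [-0.027, 0.18, -0.002], "twist": [0, -0.98, 0], "claw": 0}]}}

```text
time: 30.28
position: [506.6, 63.5, 128.6]
tcp_rot: [-0.517, 0.52, -0.482, 0.479]
ft_force: [-0.8, -0.7, -0.3]
width: 6.8
```

```bash
python3 -c "
from h import *
f=dict(np.load('w7.npz'));C=cloud(f);m=((C[...,2]>40)&(C[...,2]<50)).astype(np.uint8);m[190:]=0;m[:,:320]=0;m[:,456:]=0
v,u=np.nonzero(m);print(cv2.minAreaRect(C[v,u][:,:2].astype(np.float32)))
plan((630,73,130,7.2),(630,73,14,7.2))
"
```

```text
((659.6942749023438, 95.82588195800781), (130.8794403076172, 150.1407928466797), 7.188053607940674)
t=30.27 pos [506.6  63.5 128.6] psi 4.3 w 6.8 q7 0.33 F [-0.8 -0.7 -0.3]
(630, 73, 130, 7.2) trans [-0.0, -0.004, 0.247] twist [0.004, -0.033, -0.0] dist 124 rows>=2
(630, 73, 14, 7.2) trans [-0.0, 0.228, 0.249] twist [0.004, -0.033, -0.0] dist 169 rows>=3
```

Emit:
{"op": "send_rows", "data": {"rows": [{"translation": [0.003, 0, 0.08], "twist": [0.004, -0.033, 0], "claw": 0}, {"translation": [0.003, 0, 0.16], "twist": [0.004, -0.033, 0], "claw": 0}, {"translation": [0.003, 0, 0.246], "twist": [0.004, -0.033, 0], "claw": 0}, {"translation": [0.003, 0, 0.246], "twist": [0.004, -0.033, 0], "claw": 0}, {"translation": [0.003, 0.08, 0.246], "twist": [0.004, -0.033, 0], "claw": 0}, {"translation": [0.003, 0.16, 0.246], "twist": [0.004, -0.033, 0], "claw": 0}, {"translation": [0.003, 0.21, 0.246], "twist": [0.004, -0.033, 0], "claw": 0}, {"translation": [0.003, 0.23, 0.246], "twist": [0.004, -0.033, 0], "claw": 0}, {"translation": [0.003, 0.23, 0.246], "twist": [0.004, -0.033, 0], "claw": 0}, {"translation": [0.003, 0.23, 0.246], "twist": [0.004, -0.033, 0], "claw": 0}]}}

```text
time: 31.52
position: [629.0, 70.7, 13.2]
tcp_rot: [0.529, -0.528, 0.469, -0.469]
ft_force: [0.9, 0.5, 0.4]
width: 7.4
```

```bash
python3 -c "
from h import *
plan((628,74.6,11,7.2),(628,74.6,120,7.2),(490,-120,230,-20))
"
```

```text
t=31.52 pos [629.   70.7  13.2] psi 6.8 w 7.4 q7 0.32 F [0.9 0.5 0.4]
(628, 74.6, 11, 7.2) trans [-0.008, 0.004, -0.001] twist [-0.001, -0.004, -0.001] dist 5 rows>=1
(628, 74.6, 120, 7.2) trans [-0.008, -0.214, -0.001] twist [-0.001, -0.004, -0.001] dist 107 rows>=2
(490, -120, 230, -20.0) trans [0.345, -0.434, -0.321] twist [-0.001, 0.312, -0.001] dist 320 rows>=6
```

Emit:
{"op": "send_rows", "data": {"rows": [{"translation": [-0.008, 0.004, 0], "twist": [0, 0, 0], "claw": 0}, {"translation": [-0.008, 0.004, 0], "twist": [0, 0, 0], "claw": 0}, {"translation": [-0.008, 0.004, 0], "twist": [0, 0, 0], "claw": 16}, {"translation": [-0.008, 0.004, 0], "twist": [0, 0, 0], "claw": 16}, {"translation": [-0.008, 0.004, 0], "twist": [0, 0, 0], "claw": 16}, {"translation": [-0.008, -0.05, 0], "twist": [0, 0, 0], "claw": 16}, {"translation": [-0.008, -0.16, 0], "twist": [0, 0, 0], "claw": 16}, {"translation": [0.05, -0.27, -0.03], "twist": [0, 0.06, 0], "claw": 40}, {"translation": [0.13, -0.36, -0.11], "twist": [0, 0.16, 0], "claw": 40}, {"translation": [0.21, -0.4, -0.19], "twist": [0, 0.26, 0], "claw": 40}, {"translation": [0.29, -0.42, -0.27], "twist": [0, 0.306, 0], "claw": 40}, {"translation": [0.345, -0.42, -0.321], "twist": [0, 0.306, 0], "claw": 40}, {"translation": [0.345, -0.42, -0.321], "twist": [0, 0.306, 0], "claw": 40}, {"translation": [0.345, -0.42, -0.321], "twist": [0, 0.306, 0], "claw": 40}]}}

```text
time: 33.28
position: [490.2, -119.4, 221.7]
tcp_rot: [0.409, -0.408, 0.578, -0.577]
ft_force: [0.4, 0.8, -0.6]
width: 39.7
```

```bash
python3 -c "
from h import *
from look import look
look('w9')
d=np.radians(-109.5);g=np.array([497,-120.5])-12.5*np.array([np.cos(d),np.sin(d)]);print(g)
plan((*g,3.5,-19.5))
"
```

```text
uv [333.   2.] box [631.5  31.6] mean [632.   31.9] L 8 W 6 ang -19.5 off 0.4 z 13.8 n 43 edge
uv [361. 118.] box [ 631.9 -100.2] mean [633.2 -99.3] L 34 W 25 ang -19.5 off 0.9 z 14.5 n 269 
uv [264. 174.] box [ 497.6 -122.1] mean [ 495.5 -128.2] L 67 W 37 ang -109.4 off 6.4 z 9.7 n 548 
[ 501.17258574 -108.71698136]
t=33.33 pos [ 490.2 -119.1  221.6] psi -19.4 w 40.1 q7 0.27 F [ 0.2  0.8 -0. ]
(np.float64(501.17258574042216), np.float64(-108.71698136134778), 3.5, -19.5) trans [-0.026, 0.436, 0.014] twist [0.001, 0.001, -0.001] dist 219 rows>=4
```

View pics/w9.png

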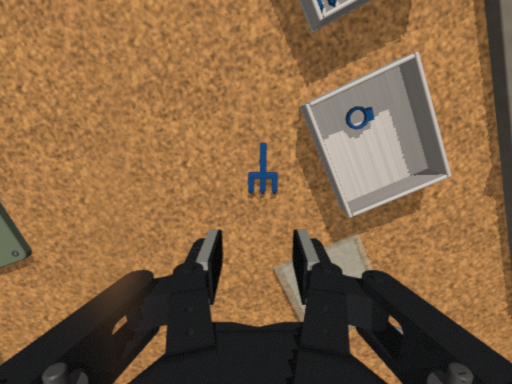

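Emit:
{"op": "send_rows", "data": {"rows": [{"translation": [-0.023, 0.1, 0.016], "twist": [0, 0, 0], "claw": 40}, {"translation": [-0.023, 0.2, 0.016], "twist": [0, 0, 0], "claw": 36}, {"translation": [-0.023, 0.3, 0.016], "twist": [0, 0, 0], "claw": 32}, {"translation": [-0.023, 0.39, 0.016], "twist": [0, 0, 0], "claw": 32}, {"translation": [-0.023, 0.435, 0.016], "twist": [0, 0, 0], "claw": 32}, {"translation": [-0.023, 0.435, 0.016], "twist": [0, 0, 0], "claw": 32}, {"translation": [-0.023, 0.435, 0.016], "twist": [0, 0, 0], "claw": 0}, {"translation": [-0.023, 0.435, 0.016], "twist": [0, 0, 0], "claw": 0}, {"translation": [-0.023, 0.435, 0.016], "twist": [0, 0, 0], "claw": 0}, {"translation": [-0.023, 0.435, 0.016], "twist": [0, 0, 0], "claw": 0}, {"translation": [-0.023, 0.435, 0.016], "twist": [0, 0, 0], "claw": 0}, {"translation": [-0.023, 0.39, 0.016], "twist": [0, 0, 0], "claw": 0}, {"translation": [-0.023, 0.28, 0.016], "twist": [0, 0, 0], "claw": 0}, {"translation": [-0.023, 0.18, 0.016], "twist": [0, 0, 0], "claw": 0}, {"translation": [-0.023, 0.18, 0.016], "twist": [0, 0, 0], "claw": 0}]}}

```text
time: 35.2
position: [502.4, -111.7, 135.2]
tcp_rot: [-0.41, 0.407, -0.576, 0.578]
ft_force: [-0.1, 0.5, -0.8]
width: 7.1
```

```bash
python3 -c "
from h import *
plan((681,81,130,7.2),(681,81,13,7.2))
"
```

```text
t=35.20 pos [ 502.4 -111.7  135.2] psi -19.4 w 7.1 q7 0.35 F [-0.1  0.5 -0.8]
(681, 81, 130, 7.2) trans [-0.482, 0.012, 0.208] twist [-0.003, -0.31, -0.0] dist 263 rows>=5
(681, 81, 13, 7.2) trans [-0.482, 0.246, 0.207] twist [-0.003, -0.31, -0.0] dist 290 rows>=5
```

Emit:
{"op": "send_rows", "data": {"rows": [{"translation": [-0.08, 0, 0.035], "twist": [0, -0.05, 0], "claw": 0}, {"translation": [-0.17, 0, 0.07], "twist": [0, -0.11, 0], "claw": 0}, {"translation": [-0.26, 0, 0.11], "twist": [0, -0.17, 0], "claw": 0}, {"translation": [-0.35, 0, 0.15], "twist": [0, -0.23, 0], "claw": 0}, {"translation": [-0.43, 0, 0.185], "twist": [-0.002, -0.29, 0], "claw": 0}, {"translation": [-0.482, 0, 0.207], "twist": [-0.003, -0.31, 0], "claw": 0}, {"translation": [-0.482, 0, 0.207], "twist": [-0.003, -0.31, 0], "claw": 0}, {"translation": [-0.482, 0, 0.207], "twist": [-0.003, -0.31, 0], "claw": 0}, {"translation": [-0.482, 0.08, 0.207], "twist": [-0.003, -0.31, 0], "claw": 0}, {"translation": [-0.482, 0.16, 0.207], "twist": [-0.003, -0.31, 0], "claw": 0}, {"translation": [-0.482, 0.22, 0.207], "twist": [-0.003, -0.31, 0], "claw": 0}, {"translation": [-0.482, 0.246, 0.207], "twist": [-0.003, -0.31, 0], "claw": 0}, {"translation": [-0.482, 0.246, 0.207], "twist": [-0.003, -0.31, 0], "claw": 0}, {"translation": [-0.482, 0.246, 0.207], "twist": [-0.003, -0.31, 0], "claw": 0}]}}

```text
time: 36.95
position: [679.2, 80.9, 9.7]
tcp_rot: [-0.53, 0.531, -0.469, 0.466]
ft_force: [-0.3, -0.1, -0.4]
width: 6.9
```

```bash
python3 -c "
from h import *
plan((681.5,81,11,7.2),(681.5,81,120,7.2),(450,155,230,10))
"
```

```text
t=36.95 pos [679.2  80.9   9.7] psi 7.1 w 6.9 q7 0.28 F [-0.3 -0.1 -0.4]
(681.5, 81, 11, 7.2) trans [0.0, -0.003, 0.005] twist [0.003, -0.001, -0.001] dist 3 rows>=1
(681.5, 81, 120, 7.2) trans [-0.0, -0.221, 0.004] twist [0.003, -0.001, -0.001] dist 110 rows>=2
(450, 155, 230, 10.0) trans [-0.205, -0.438, -0.438] twist [0.003, -0.033, -0.001] dist 326 rows>=6
```

Emit:
{"op": "send_rows", "data": {"rows": [{"translation": [0, 0, 0.003], "twist": [0, 0, 0], "claw": 16}, {"translation": [0, 0, 0.003], "twist": [0, 0, 0], "claw": 16}, {"translation": [0, 0, 0.003], "twist": [0, 0, 0], "claw": 16}, {"translation": [0, -0.06, 0.003], "twist": [0, 0, 0], "claw": 16}, {"translation": [0, -0.18, 0.003], "twist": [0, 0, 0], "claw": 16}, {"translation": [-0.03, -0.28, -0.06], "twist": [0, 0, 0], "claw": 40}, {"translation": [-0.07, -0.36, -0.15], "twist": [0, 0, 0], "claw": 50}, {"translation": [-0.12, -0.4, -0.25], "twist": [0, 0, 0], "claw": 50}, {"translation": [-0.16, -0.42, -0.35], "twist": [0, 0, 0], "claw": 50}, {"translation": [-0.205, -0.42, -0.438], "twist": [0, 0, 0], "claw": 50}, {"translation": [-0.205, -0.42, -0.438], "twist": [0, 0, 0], "claw": 50}, {"translation": [-0.205, -0.42, -0.438], "twist": [0, 0, 0], "claw": 50}, {"translation": [-0.205, -0.42, -0.438], "twist": [0, 0, 0], "claw": 50}]}}

```text
time: 38.58
position: [450.7, 154.8, 219.9]
tcp_rot: [-0.529, 0.531, -0.47, 0.466]
ft_force: [-0.8, 0.1, -0.7]
width: 49.9
```

```bash
cat > ring.py <<'E'
from h import *
def rings(f,zs=9):
    """per ring blob: hole centre = ring axis; signet direction from blob centroid"""
    m=bluemask(f);m=cv2.morphologyEx(m,cv2.MORPH_CLOSE,np.ones((2,2),np.uint8))
    cs,h=cv2.findContours(m,cv2.RETR_CCOMP,cv2.CHAIN_APPROX_NONE)
    for i,c in enumerate(cs):
        if h[0][i][3]<0 or len(c)<8 or cv2.contourArea(c)<20: continue
        o=cs[h[0][i][3]][:,0,:];hc=c[:,0,:]
        if len(o)>300: continue
        H=ray(f,hc,zs)[:,:2].mean(0);e=ray(f,o,zs)[:,:2]
        # outer contour farthest points from hole centre give signet
        r=np.linalg.norm(e-H,axis=1);far=e[r>np.percentile(r,80)]-H;d=far.mean(0)
        print('uv',hc.mean(0).round(),'axis',H.round(1),'signet dir %.0f'%np.degrees(np.arctan2(d[1],d[0])),'rmax %.1f'%r.max())
E
python3 -c "
from h import *
from look import look
from ring import rings
f=look('w10');rings(f)
plan((455,157,230,10))
"
```

```text
uv [182.  12.] box [343.  324.5] mean [342.6 325. ] L 27 W 24 ang -173.0 off 0.3 z 9.7 n 245 edge
uv [409.  44.] box [602.3 322.1] mean [602.4 322. ] L 68 W 16 ang 12.6 off 0.1 z 18.8 n 942 
uv [369.  96.] box [570.8 261.1] mean [570.8 262. ] L 65 W 17 ang 87.3 off 0.9 z 18.7 n 824 
uv [396.  96.] box [602.4 264.8] mean [602.5 265.5] L 65 W 19 ang 87.9 off 0.7 z 18.7 n 888 
uv [415. 100.] box [626.1 263.4] mean [626.1 264.1] L 65 W 19 ang 87.5 off 0.7 z 18.7 n 907 
uv [262. 167.] box [454.5 159.4] mean [456.2 158.9] L 31 W 26 ang 53.1 off 0.6 z 9.6 n 192 
uv [414. 209.] box [659.6 129.3] mean [667.4 129.1] L 69 W 40 ang -3.8 off 7.7 z 14.4 n 632 
uv [377. 251.] box [630.7  63. ] mean [633.3  60.9] L 69 W 29 ang -61.8 off 3.1 z 14.3 n 466 
uv [411. 253.] box [680.2  70.7] mean [681.   63.8] L 66 W 42 ang -82.7 off 6.9 z 14.2 n 636 
uv [359. 341.] box [643.9 -97.9] mean [643.4 -97.4] L 16 W 9 ang 102.9 off 0.6 z 14.1 n 55 
uv [260. 168.] axis [453.1 157.4] signet dir 31 rmax 18.7
t=38.62 pos [450.5 154.8 219.9] psi 7.1 w 49.9 q7 0.14 F [-0.9 -0.2 -0.3]
(455, 157, 230, 10.0) trans [-0.003, -0.02, 0.009] twist [0.003, -0.034, -0.001] dist 11 rows>=1
```

View pics/w10.png

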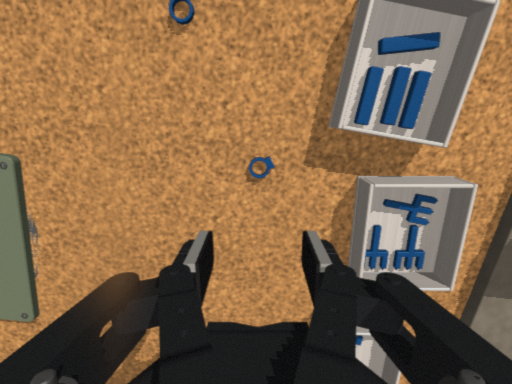

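```bash
python3 -c "
from h import *
plan((453.8,157.6,3.5,-62))
"
```

```text
t=38.62 pos [450.5 154.8 219.9] psi 7.1 w 49.9 q7 0.14 F [-0.9 -0.2 -0.3]
(453.8, 157.6, 3.5, -62.0) trans [-0.004, 0.433, 0.009] twist [0.004, 0.804, 0.001] dist 216 rows>=7
```

Emit:
{"op": "send_rows", "data": {"rows": [{"translation": [-0.004, 0.05, 0.009], "twist": [0, 0.12, 0], "claw": 50}, {"translation": [-0.004, 0.1, 0.009], "twist": [0, 0.24, 0], "claw": 50}, {"translation": [-0.004, 0.15, 0.009], "twist": [0, 0.36, 0], "claw": 50}, {"translation": [-0.004, 0.2, 0.009], "twist": [0, 0.48, 0], "claw": 50}, {"translation": [-0.004, 0.26, 0.009], "twist": [0.004, 0.6, 0], "claw": 50}, {"translation": [-0.004, 0.33, 0.009], "twist": [0.004, 0.72, 0], "claw": 50}, {"translation": [-0.004, 0.4, 0.009], "twist": [0.004, 0.804, 0], "claw": 50}, {"translation": [-0.004, 0.433, 0.009], "twist": [0.004, 0.804, 0], "claw": 50}, {"translation": [-0.004, 0.433, 0.009], "twist": [0.004, 0.804, 0], "claw": 50}, {"translation": [-0.004, 0.433, 0.009], "twist": [0.004, 0.804, 0], "claw": 0}, {"translation": [-0.004, 0.433, 0.009], "twist": [0.004, 0.804, 0], "claw": 0}, {"translation": [-0.004, 0.433, 0.009], "twist": [0.004, 0.804, 0], "claw": 0}, {"translation": [-0.004, 0.433, 0.009], "twist": [0.004, 0.804, 0], "claw": 0}, {"translation": [-0.004, 0.433, 0.009], "twist": [0.004, 0.804, 0], "claw": 0}, {"translation": [-0.004, 0.39, 0.009], "twist": [0.004, 0.804, 0], "claw": 0}, {"translation": [-0.004, 0.28, 0.009], "twist": [0.004, 0.804, 0], "claw": 0}, {"translation": [-0.004, 0.17, 0.009], "twist": [0.004, 0.804, 0], "claw": 0}, {"translation": [-0.004, 0.17, 0.009], "twist": [0.004, 0.804, 0], "claw": 0}], "grip_force": 30}}

```text
time: 40.88
position: [454.8, 158.4, 138.5]
tcp_rot: [-0.173, 0.17, -0.686, 0.686]
ft_force: [0.0, -0.6, -1.2]
width: 24.7
```

```bash
python3 -c "
from h import *
plan((620,-161.5,130,-75),(620,-161.5,13,-75))
"
```

```text
t=40.88 pos [454.8 158.4 138.5] psi -61.9 w 24.7 q7 -0.62 F [ 0.  -0.6 -1.2]
(620, -161.5, 130, -75.0) trans [0.01, 0.018, 0.72] twist [-0.001, 0.152, -0.003] dist 360 rows>=6
(620, -161.5, 13, -75.0) trans [0.011, 0.252, 0.72] twist [-0.001, 0.152, -0.003] dist 381 rows>=7
```

Emit:
{"op": "send_rows", "data": {"rows": [{"translation": [0.002, 0, 0.09], "twist": [0, 0.03, 0], "claw": 0}, {"translation": [0.003, 0, 0.18], "twist": [0, 0.06, 0], "claw": 0}, {"translation": [0.005, 0, 0.28], "twist": [0, 0.09, 0], "claw": 0}, {"translation": [0.006, 0, 0.38], "twist": [0, 0.12, 0], "claw": 0}, {"translation": [0.008, 0, 0.48], "twist": [0, 0.152, 0], "claw": 0}, {"translation": [0.01, 0, 0.58], "twist": [0, 0.152, 0], "claw": 0}, {"translation": [0.01, 0, 0.66], "twist": [0, 0.152, -0.003], "claw": 0}, {"translation": [0.01, 0, 0.72], "twist": [0, 0.152, -0.003], "claw": 0}, {"translation": [0.01, 0, 0.72], "twist": [0, 0.152, -0.003], "claw": 0}, {"translation": [0.01, 0, 0.72], "twist": [0, 0.152, -0.003], "claw": 0}, {"translation": [0.01, 0.08, 0.72], "twist": [0, 0.152, -0.003], "claw": 0}, {"translation": [0.01, 0.17, 0.72], "twist": [0, 0.152, -0.003], "claw": 0}, {"translation": [0.01, 0.23, 0.72], "twist": [0, 0.152, -0.003], "claw": 0}, {"translation": [0.01, 0.253, 0.72], "twist": [0, 0.152, -0.003], "claw": 0}, {"translation": [0.01, 0.253, 0.72], "twist": [0, 0.152, -0.003], "claw": 0}, {"translation": [0.01, 0.253, 0.72], "twist": [0, 0.152, -0.003], "claw": 0}]}}

```text
time: 42.88
position: [619.1, -162.0, 9.9]
tcp_rot: [-0.091, 0.094, -0.7, 0.702]
ft_force: [0.7, -0.3, -0.3]
width: 25.1
```

```bash
python3 -c "
from h import *
plan((620,-161.5,12,-75),(620,-161.5,120,-75),(480,80,230,-50),(350,320,230,-40))
"
```

```text
t=42.88 pos [ 619.1 -162.     9.9] psi -75.0 w 25.1 q7 -0.45 F [ 0.7 -0.3 -0.3]
(620, -161.5, 12, -75.0) trans [-0.002, -0.004, -0.0] twist [-0.001, 0.0, 0.003] dist 2 rows>=1
(620, -161.5, 120, -75.0) trans [-0.001, -0.22, -0.0] twist [-0.001, 0.0, 0.003] dist 110 rows>=2
(480, 80, 230, -50.0) trans [0.145, -0.441, -0.539] twist [-0.001, -0.291, 0.003] dist 355 rows>=6
(350, 320, 230, -40.0) trans [0.272, -0.441, -1.07] twist [-0.001, -0.407, 0.003] dist 594 rows>=10
```

Emit:
{"op": "send_rows", "data": {"rows": [{"translation": [0, 0, 0], "twist": [0, 0, 0], "claw": 34}, {"translation": [0, 0, 0], "twist": [0, 0, 0], "claw": 34}, {"translation": [0, 0, 0], "twist": [0, 0, 0], "claw": 34}, {"translation": [0, -0.06, 0], "twist": [0, 0, 0], "claw": 34}, {"translation": [0, -0.17, 0], "twist": [0, 0, 0], "claw": 34}, {"translation": [0.02, -0.28, -0.05], "twist": [0, -0.04, 0], "claw": 50}, {"translation": [0.04, -0.36, -0.14], "twist": [0, -0.08, 0], "claw": 50}, {"translation": [0.07, -0.42, -0.24], "twist": [0, -0.12, 0], "claw": 50}, {"translation": [0.09, -0.42, -0.35], "twist": [0, -0.16, 0], "claw": 50}, {"translation": [0.12, -0.42, -0.46], "twist": [0, -0.2, 0], "claw": 50}, {"translation": [0.15, -0.42, -0.57], "twist": [0, -0.25, 0], "claw": 50}, {"translation": [0.18, -0.42, -0.68], "twist": [0, -0.3, 0], "claw": 50}, {"translation": [0.21, -0.42, -0.79], "twist": [0, -0.35, 0], "claw": 50}, {"translation": [0.24, -0.42, -0.9], "twist": [0, -0.4, 0], "claw": 50}, {"translation": [0.25, -0.42, -0.99], "twist": [0, -0.4, 0], "claw": 50}, {"translation": [0.25, -0.42, -0.99], "twist": [0, -0.4, 0], "claw": 50}, {"translation": [0.25, -0.42, -0.99], "twist": [0, -0.4, 0], "claw": 50}, {"translation": [0.25, -0.42, -0.99], "twist": [0, -0.4, 0], "claw": 50}]}}

```text
time: 45.12
position: [371.3, 283.2, 218.9]
tcp_rot: [-0.293, 0.296, -0.642, 0.643]
ft_force: [0.2, -0.6, -0.5]
width: 50.1
```

```bash
python3 -c "
from h import *
from look import look
from ring import rings
f=look('w11');rings(f)
plan((341,328,230,10))
"
```

```text
uv [387.  18.] box [591.4 321. ] mean [590.1 320.2] L 49 W 16 ang -167.3 off 1.4 z 18.6 n 659 edge
uv [440.  38.] box [624.5 263.9] mean [624.6 264.7] L 65 W 21 ang 87.0 off 0.9 z 18.5 n 1171 
uv [421.  52.] box [600.7 265.3] mean [600.9 266.2] L 65 W 20 ang 87.7 off 1.0 z 18.4 n 1086 
uv [399.  74.] box [569.1 261.5] mean [569.3 262.4] L 65 W 18 ang 87.2 off 0.9 z 18.5 n 939 
uv [501. 123.] box [636.9 132. ] mean [636.8 132.4] L 28 W 11 ang 175.8 off 0.1 z 14.3 n 192 edge
uv [216. 157.] box [341.6 329.7] mean [340.2 330.7] L 32 W 25 ang 92.5 off 1.1 z 9.8 n 210 
uv [507. 156.] box [624.9  86.9] mean [623.6  89.4] L 27 W 11 ang 96.7 off 2.7 z 13.9 n 126 edge
uv [219. 158.] axis [341.6 326.7] signet dir 107 rmax 19.6
t=45.17 pos [371.2 283.3 218.9] psi -40.7 w 50.2 q7 -0.74 F [ 0.9  0.2 -0. ]
(341, 328, 230, 10.0) trans [-0.028, -0.022, -0.104] twist [0.002, -0.59, 0.002] dist 55 rows>=5
```

View pics/w11.png

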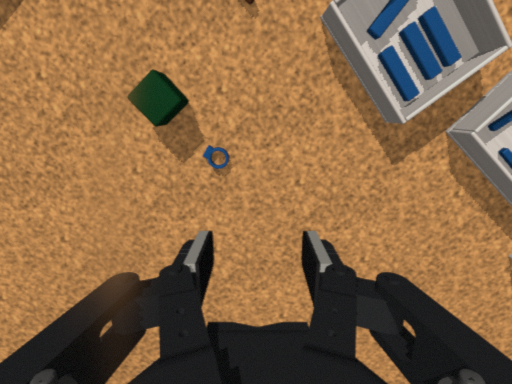

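```bash
python3 -c "
from h import *
plan((341.3,327,3.5,14))
"
```

```text
t=45.17 pos [371.2 283.3 218.9] psi -40.7 w 50.2 q7 -0.74 F [ 0.9  0.2 -0. ]
(341.3, 327, 3.5, 14.0) trans [-0.029, 0.431, -0.102] twist [0.002, -0.637, 0.002] dist 222 rows>=6
```

Emit:
{"op": "send_rows", "data": {"rows": [{"translation": [-0.01, 0.03, -0.04], "twist": [0, -0.12, 0], "claw": 50}, {"translation": [-0.02, 0.08, -0.08], "twist": [0, -0.24, 0], "claw": 50}, {"translation": [-0.029, 0.12, -0.102], "twist": [0, -0.36, 0], "claw": 50}, {"translation": [-0.029, 0.18, -0.102], "twist": [0, -0.48, 0], "claw": 50}, {"translation": [-0.029, 0.26, -0.102], "twist": [0.002, -0.58, 0.002], "claw": 50}, {"translation": [-0.029, 0.34, -0.102], "twist": [0.002, -0.637, 0.002], "claw": 50}, {"translation": [-0.029, 0.4, -0.102], "twist": [0.002, -0.637, 0.002], "claw": 50}, {"translation": [-0.029, 0.431, -0.102], "twist": [0.002, -0.637, 0.002], "claw": 50}, {"translation": [-0.029, 0.431, -0.102], "twist": [0.002, -0.637, 0.002], "claw": 50}, {"translation": [-0.029, 0.431, -0.102], "twist": [0.002, -0.637, 0.002], "claw": 0}, {"translation": [-0.029, 0.431, -0.102], "twist": [0.002, -0.637, 0.002], "claw": 0}, {"translation": [-0.029, 0.431, -0.102], "twist": [0.002, -0.637, 0.002], "claw": 0}, {"translation": [-0.029, 0.431, -0.102], "twist": [0.002, -0.637, 0.002], "claw": 0}, {"translation": [-0.029, 0.431, -0.102], "twist": [0.002, -0.637, 0.002], "claw": 0}, {"translation": [-0.029, 0.39, -0.102], "twist": [0.002, -0.637, 0.002], "claw": 0}, {"translation": [-0.029, 0.28, -0.102], "twist": [0.002, -0.637, 0.002], "claw": 0}, {"translation": [-0.029, 0.16, -0.102], "twist": [0.002, -0.637, 0.002], "claw": 0}, {"translation": [-0.029, 0.16, -0.102], "twist": [0.002, -0.637, 0.002], "claw": 0}]}}

```text
time: 47.42
position: [341.9, 329.2, 142.7]
tcp_rot: [0.56, -0.556, 0.434, -0.435]
ft_force: [0.9, 0.6, -1.4]
width: 25.0
```

```bash
python3 -c "
from h import *
plan((460,130,145,-20),(665.5,-157,130,-75))
"
```

```text
t=47.42 pos [341.9 329.2 142.7] psi 14.2 w 25.0 q7 -0.03 F [ 0.9  0.6 -1.4]
(460, 130, 145, -20.0) trans [0.444, -0.005, 0.132] twist [-0.002, 0.397, -0.003] dist 232 rows>=4
(665.5, -157, 130, -75.0) trans [1.101, 0.024, 0.39] twist [-0.001, 1.037, -0.004] dist 584 rows>=10
```

Emit:
{"op": "send_rows", "data": {"rows": [{"translation": [0.09, 0, 0.03], "twist": [0, 0.09, 0], "claw": 0}, {"translation": [0.19, 0, 0.06], "twist": [0, 0.19, 0], "claw": 0}, {"translation": [0.29, 0, 0.1], "twist": [0, 0.29, 0], "claw": 0}, {"translation": [0.39, 0, 0.135], "twist": [0, 0.39, 0], "claw": 0}, {"translation": [0.49, 0, 0.17], "twist": [0, 0.49, 0], "claw": 0}, {"translation": [0.59, 0, 0.21], "twist": [0, 0.59, 0], "claw": 0}, {"translation": [0.69, 0, 0.245], "twist": [0, 0.69, 0], "claw": 0}, {"translation": [0.79, 0, 0.28], "twist": [0, 0.79, 0], "claw": 0}, {"translation": [0.88, 0, 0.31], "twist": [0, 0.88, 0], "claw": 0}, {"translation": [0.95, 0, 0.33], "twist": [0, 0.95, 0], "claw": 0}, {"translation": [0.95, 0, 0.33], "twist": [0, 0.95, 0], "claw": 0}, {"translation": [0.95, 0, 0.33], "twist": [0, 0.95, 0], "claw": 0}]}}

```text
time: 48.92
position: [616.8, -91.6, 138.6]
tcp_rot: [0.138, -0.139, 0.694, -0.693]
ft_force: [-0.9, 0.4, 0.0]
width: 25.0
```

```bash
python3 -c "
from h import *
plan((665.5,-157,130,-75),(665.5,-157,12,-75))
"
```

```text
t=48.92 pos [616.8 -91.6 138.6] psi -67.5 w 25.0 q7 -0.49 F [-0.9  0.4  0. ]
(665.5, -157, 130, -75.0) trans [-0.04, 0.017, 0.158] twist [0.0, 0.088, 0.001] dist 82 rows>=2
(665.5, -157, 12, -75.0) trans [-0.04, 0.253, 0.158] twist [0.0, 0.088, 0.001] dist 151 rows>=3
```

Emit:
{"op": "send_rows", "data": {"rows": [{"translation": [-0.02, 0, 0.08], "twist": [0, 0.05, 0], "claw": 0}, {"translation": [-0.04, 0, 0.158], "twist": [0, 0.088, 0], "claw": 0}, {"translation": [-0.04, 0.01, 0.158], "twist": [0, 0.088, 0], "claw": 0}, {"translation": [-0.04, 0.08, 0.158], "twist": [0, 0.088, 0], "claw": 0}, {"translation": [-0.04, 0.17, 0.158], "twist": [0, 0.088, 0], "claw": 0}, {"translation": [-0.04, 0.22, 0.158], "twist": [0, 0.088, 0], "claw": 0}, {"translation": [-0.04, 0.25, 0.158], "twist": [0, 0.088, 0], "claw": 0}, {"translation": [-0.04, 0.25, 0.158], "twist": [0, 0.088, 0], "claw": 0}, {"translation": [-0.04, 0.25, 0.158], "twist": [0, 0.088, 0], "claw": 0}, {"translation": [-0.04, 0.25, 0.158], "twist": [0, 0.088, 0], "claw": 34}, {"translation": [-0.04, 0.25, 0.158], "twist": [0, 0.088, 0], "claw": 34}, {"translation": [-0.04, 0.25, 0.158], "twist": [0, 0.088, 0], "claw": 34}, {"translation": [-0.04, 0.19, 0.158], "twist": [0, 0.088, 0], "claw": 34}, {"translation": [-0.04, 0.07, 0.158], "twist": [0, 0.088, 0], "claw": 34}, {"translation": [-0.04, -0.05, 0.158], "twist": [0, 0.1, 0], "claw": 40}, {"translation": [0.04, -0.16, 0.2], "twist": [0, 0.12, 0], "claw": 40}, {"translation": [0.1, -0.2, 0.28], "twist": [0, 0.13, 0], "claw": 40}, {"translation": [0.1, -0.2, 0.28], "twist": [0, 0.13, 0], "claw": 40}, {"translation": [0.1, -0.2, 0.28], "twist": [0, 0.13, 0], "claw": 40}]}}

```text
time: 51.3
position: [624.6, -240.3, 238.5]
tcp_rot: [0.069, -0.07, 0.704, -0.704]
ft_force: [-0.2, 0.8, -0.4]
width: 40.2
```

```bash
python3 -c "
from h import *
from look import look
from lid import *
f=look('w12')
lidpose(f,34,25,40)
plan((640,-130,230,-84.5),(535,-334,230,-84.5))
"
```

```text
uv [26. 76.] box [680.7  73.8] mean [680.6  66.1] L 48 W 39 ang -86.3 off 7.7 z 15.3 n 538 edge
uv [ 32. 118.] box [628.1  69.3] mean [629.4  60.5] L 51 W 38 ang -82.7 off 8.8 z 15.2 n 485 
uv [202. 121.] box [ 667.7 -158.1] mean [ 669.  -157.1] L 32 W 26 ang 11.3 off 1.4 z 14.7 n 212 
uv [156. 140.] box [ 631.8 -100.3] mean [ 633.1 -100.7] L 32 W 27 ang 5.8 off 1.2 z 15.0 n 225 
uv [201. 159.] box [ 619.2 -162.9] mean [ 620.  -162.2] L 31 W 26 ang 11.3 off 0.9 z 14.9 n 196 
[244   0  30  15 116] ((805.5230102539062, -204.1192169189453), (13.584808349609375, 32.26256561279297), 10.424842834472656) 32.52567336304139
[378   0  53  10 227] ((840.1771240234375, -361.2259216308594), (1.5791776180267334, 54.51600646972656), 2.25593638420105) 31.98167476689582
[  39   30   25  117 1000] ((668.8368530273438, 21.20128631591797), (129.91940307617188, 4.025420188903809), 7.346441745758057) 32.803798647644896
[ 0 32 33  5 89] ((724.2985229492188, 61.674720764160156), (0.7596644759178162, 44.775611877441406), 6.9919586181640625) 32.42183362097978
[113  85 113 110 924] ((637.8883056640625, -127.89871978759766), (121.07803344726562, 140.5726318359375), 5.493192195892334) 32.6909456935976
[  0 138  49   5  94] ((603.982421875, 56.735618591308594), (0.4852724075317383, 62.71774673461914), 7.20582914352417) 32.45468040976195
[308 227  11  11  96] ((551.8565673828125, -333.3800048828125), (12.572855949401855, 11.727813720703125), 6.538801193237305) 33.721849616815746
t=51.35 pos [ 624.7 -239.7  238.2] psi -78.6 w 39.9 q7 -0.61 F [-0.1 -0.2  0.6]
(640, -130, 230, -84.5) trans [-0.073, 0.016, -0.209] twist [0.0, 0.068, 0.001] dist 111 rows>=2
(535, -334, 230, -84.5) trans [0.213, 0.017, 0.15] twist [0.0, 0.068, 0.001] dist 130 rows>=3
```

View pics/w12.png

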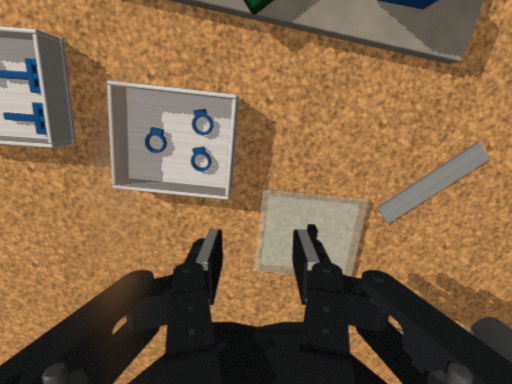

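Emit:
{"op": "send_rows", "data": {"rows": [{"translation": [0.08, 0, 0.06], "twist": [0, 0.03, 0], "claw": 40}, {"translation": [0.16, 0, 0.11], "twist": [0, 0.068, 0], "claw": 40}, {"translation": [0.213, 0.017, 0.15], "twist": [0, 0.068, 0], "claw": 40}, {"translation": [0.213, 0.017, 0.15], "twist": [0, 0.068, 0], "claw": 40}, {"translation": [0.213, 0.017, 0.15], "twist": [0, 0.068, 0], "claw": 40}, {"translation": [0.213, 0.017, 0.15], "twist": [0, 0.068, 0], "claw": 40}]}}

```text
time: 52.1
position: [535.6, -334.1, 230.3]
tcp_rot: [-0.034, 0.035, -0.706, 0.706]
ft_force: [0.4, -0.1, -0.2]
width: 39.7
```

```bash
python3 -c "
from h import *
from look import look
from lid import *
f=look('w13')
lidpose(f,34,25,40);lidpose(f,34,9,16)
print('top');f=look('t13','top',5)
cv2.imwrite('pics/t13b.png',cv2.resize(f['img'][90:350,0:512,::-1],(800,406),interpolation=cv2.INTER_CUBIC))
plan((534.5,-336.2,230,-84.5),(534.5,-336.2,16.5,-84.5))
"
```

```text
uv [118.  41.] box [ 667.8 -158. ] mean [ 670.5 -155.2] L 31 W 25 ang -2.0 off 2.6 z 15.0 n 211 
uv [75. 72.] box [ 631.4 -101.5] mean [ 632.1 -101.6] L 31 W 30 ang 5.6 off 0.7 z 14.8 n 380 
uv [134.  93.] box [ 614.8 -171.3] mean [ 614.4 -172.5] L 23 W 11 ang 177.9 off 0.3 z 14.4 n 57 
uv [361. 351.] box [ 268.8 -521.7] mean [ 271.3 -519.8] L 80 W 31 ang 44.8 off 3.1 z 40.4 n 560 
[145   0  18 126 559] ((644.5640258789062, -203.62440490722656), (128.91224670410156, 2.4479520320892334), 4.963515281677246) 32.75371792556001
[   8    3  133  118 1813] ((638.6380615234375, -126.92655181884766), (120.83300018310547, 139.64427185058594), 5.580093860626221) 32.67736658640894
[502  29  10 106 673] ((666.6427001953125, -617.1980590820312), (119.0191879272461, 9.004141807556152), 19.946182250976562) 28.053852862150507
[255 153   9  35 312] ((535.9540405273438, -335.23388671875), (43.5246696472168, 10.355978965759277), 5.471846580505371) 34.21454525292046
[ 27  11  27 109 494] ((634.369140625, -59.6539306640625), (23.250160217285156, 121.88770294189453), 84.89604187011719) 12.563820793728752
[
[... 1324 characters left out ...]
 315.9] L 61 W 14 ang -168.1 off 0.7 z 21.0 n 86 
uv [174. 155.] box [623.4 256.4] mean [623.3 256. ] L 62 W 13 ang -93.2 off 0.4 z 20.7 n 79 
uv [173. 163.] box [599.6 258.2] mean [599.8 257.7] L 61 W 13 ang -89.3 off 0.5 z 21.3 n 94 
uv [174. 173.] box [567.2 255.3] mean [567.4 255.3] L 59 W 12 ang 86.8 off 0.0 z 21.5 n 78 
uv [429. 287.] box [ 238.3 -498.8] mean [ 238.2 -498.5] L 95 W 48 ang 101.7 off 0.2 z 43.6 n 556 
t=52.20 pos [ 535.2 -334.4  230.4] psi -84.5 w 40.0 q7 -0.45 F [-0.5 -0.3  0.2]
(534.5, -336.2, 230, -84.5) trans [0.002, 0.001, 0.003] twist [-0.0, 0.0, 0.001] dist 2 rows>=1
(534.5, -336.2, 16.5, -84.5) trans [0.001, 0.428, 0.003] twist [-0.0, 0.0, 0.001] dist 214 rows>=4
```

View pics/t13b.png

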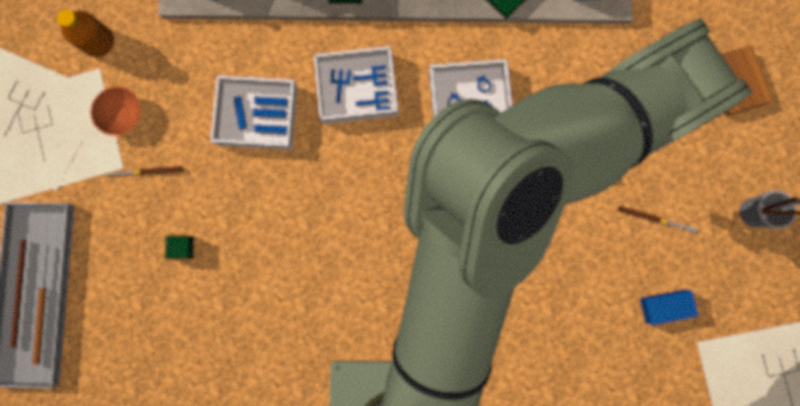

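View pics/w13.png

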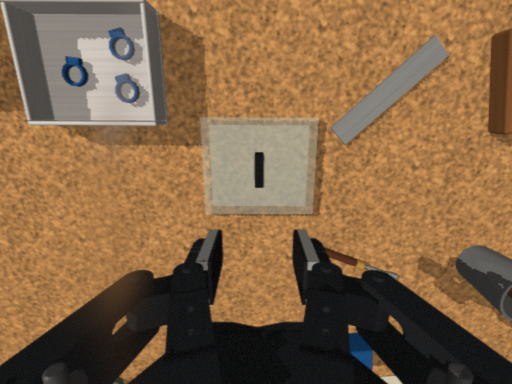

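Emit:
{"op": "send_rows", "data": {"rows": [{"translation": [0.001, 0.1, 0.002], "twist": [0, 0, 0], "claw": 40}, {"translation": [0.001, 0.2, 0.002], "twist": [0, 0, 0], "claw": 40}, {"translation": [0.001, 0.3, 0.002], "twist": [0, 0, 0], "claw": 40}, {"translation": [0.001, 0.38, 0.002], "twist": [0, 0, 0], "claw": 40}, {"translation": [0.001, 0.42, 0.002], "twist": [0, 0, 0], "claw": 40}, {"translation": [0.001, 0.425, 0.002], "twist": [0, 0, 0], "claw": 40}, {"translation": [0.001, 0.425, 0.002], "twist": [0, 0, 0], "claw": 40}, {"translation": [0.001, 0.425, 0.002], "twist": [0, 0, 0], "claw": 0}, {"translation": [0.001, 0.425, 0.002], "twist": [0, 0, 0], "claw": 0}, {"translation": [0.001, 0.425, 0.002], "twist": [0, 0, 0], "claw": 0}, {"translation": [0.001, 0.425, 0.002], "twist": [0, 0, 0], "claw": 0}, {"translation": [0.001, 0.425, 0.002], "twist": [0, 0, 0], "claw": 0}, {"translation": [0.001, 0.425, 0.002], "twist": [0, 0, 0], "claw": 0}], "grip_force": 80}}

```text
time: 53.82
position: [534.6, -336.5, 19.2]
tcp_rot: [-0.034, 0.034, -0.706, 0.707]
ft_force: [-1.3, 2.9, 10.4]
width: 9.7
```

```bash
python3 -c "
from h import *
plan((535,-335.5,130,-84.5),(638.3,-128.3,130,-84.5))
"
```

```text
t=53.83 pos [ 534.6 -336.5   19.2] psi -84.5 w 9.7 q7 -0.28 F [-1.3  2.9 10.4]
(535, -335.5, 130, -84.5) trans [-0.001, -0.222, -0.002] twist [-0.001, -0.0, -0.0] dist 111 rows>=2
(638.3, -128.3, 130, -84.5) trans [-0.246, -0.222, -0.395] twist [-0.001, -0.0, -0.0] dist 258 rows>=5
```

Emit:
{"op": "send_rows", "data": {"rows": [{"translation": [0, -0.05, 0], "twist": [0, 0, 0], "claw": 0}, {"translation": [0, -0.13, 0], "twist": [0, 0, 0], "claw": 0}, {"translation": [0, -0.2, 0], "twist": [0, 0, 0], "claw": 0}, {"translation": [-0.04, -0.22, -0.06], "twist": [0, 0, 0], "claw": 0}, {"translation": [-0.08, -0.222, -0.13], "twist": [0, 0, 0], "claw": 0}, {"translation": [-0.13, -0.222, -0.2], "twist": [0, 0, 0], "claw": 0}, {"translation": [-0.17, -0.222, -0.27], "twist": [0, 0, 0], "claw": 0}, {"translation": [-0.21, -0.222, -0.33], "twist": [0, 0, 0], "claw": 0}, {"translation": [-0.246, -0.222, -0.395], "twist": [0, 0, 0], "claw": 0}, {"translation": [-0.246, -0.222, -0.395], "twist": [0, 0, 0], "claw": 0}, {"translation": [-0.246, -0.222, -0.395], "twist": [0, 0, 0], "claw": 0}]}}

```text
time: 55.2
position: [637.5, -128.6, 129.1]
tcp_rot: [-0.033, 0.034, -0.706, 0.707]
ft_force: [-0.6, -0.3, -1.8]
width: 9.7
```

```bash
python3 -c "
from h import *
from look import look
f=look('w14')
C=cloud(f);m=((C[...,2]>100)&(C[...,2]<150)).astype(np.uint8);m[235:]=0
v,u=np.nonzero(m);print(len(u),np.percentile(C[v,u,2],[5,50,95]),cv2.minAreaRect(C[v,u][:,:2].astype(np.float32)))
plan((638.3,-128.3,80,-84.5),(638.3,-128.3,58,-84.5))
"
```

```text
uv [ 39. 123.] box [679.9  81.4] mean [680.3  76.8] L 69 W 39 ang -84.6 off 4.6 z 14.9 n 1480 edge
uv [ 64. 178.] box [629.5  68.2] mean [630.3  59.7] L 54 W 39 ang -83.9 off 8.5 z 15.1 n 917 
29848 [121.07580852 122.1096831  123.33441073] ((671.5267333984375, -124.46922302246094), (65.60444641113281, 152.44906616210938), 5.395293235778809)
t=55.25 pos [ 637.5 -128.9  129.1] psi -84.6 w 9.9 q7 -0.73 F [ 0.3  0.6 -2. ]
(638.3, -128.3, 80, -84.5) trans [-0.002, 0.098, -0.001] twist [-0.001, -0.001, 0.001] dist 49 rows>=1
(638.3, -128.3, 58, -84.5) trans [-0.002, 0.142, -0.001] twist [-0.001, -0.001, 0.001] dist 71 rows>=2
```

View pics/w14.png

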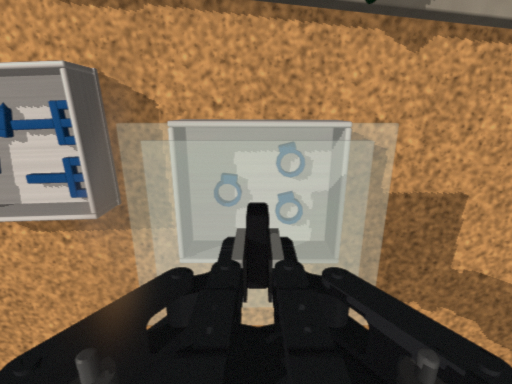

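Emit:
{"op": "send_rows", "data": {"rows": [{"translation": [0, 0.05, 0], "twist": [0, 0, 0], "claw": 0}, {"translation": [0, 0.09, 0], "twist": [0, 0, 0], "claw": 0}, {"translation": [0, 0.115, 0], "twist": [0, 0, 0], "claw": 0}, {"translation": [0, 0.125, 0], "twist": [0, 0, 0], "claw": 0}, {"translation": [0, 0.132, 0], "twist": [0, 0, 0], "claw": 0}, {"translation": [0, 0.136, 0], "twist": [0, 0, 0], "claw": 0}, {"translation": [0, 0.14, 0], "twist": [0, 0, 0], "claw": 0}, {"translation": [0, 0.14, 0], "twist": [0, 0, 0], "claw": 0}, {"translation": [0, 0.14, 0], "twist": [0, 0, 0], "claw": 0}]}}

```text
time: 56.38
position: [637.9, -128.0, 58.9]
tcp_rot: [-0.033, 0.034, -0.706, 0.707]
ft_force: [0.2, 0.7, -2.1]
width: 10.0
```

```bash
python3 -c "
from h import *
plan((637.5,-129,57,-84.5))
"
```

```text
t=56.38 pos [ 637.9 -128.    58.9] psi -84.5 w 10.0 q7 -0.68 F [ 0.2  0.7 -2.1]
(637.5, -129, 57, -84.5) trans [0.001, 0.004, 0.002] twist [-0.0, -0.0, 0.0] dist 2 rows>=1
```

Still hanging freely (−2.1 N), about 1 mm above the rim and inside it; lower a little more and release.

Emit:
{"op": "send_rows", "data": {"rows": [{"translation": [0, 0.002, 0.001], "twist": [0, 0, 0], "claw": 0}, {"translation": [0, 0.004, 0.001], "twist": [0, 0, 0], "claw": 0}, {"translation": [0, 0.004, 0.001], "twist": [0, 0, 0], "claw": 0}, {"translation": [0, 0.004, 0.001], "twist": [0, 0, 0], "claw": 30}, {"translation": [0, 0.004, 0.001], "twist": [0, 0, 0], "claw": 30}, {"translation": [0, 0.004, 0.001], "twist": [0, 0, 0], "claw": 30}, {"translation": [0, 0.004, 0.001], "twist": [0, 0, 0], "claw": 30}, {"translation": [0, -0.05, 0.001], "twist": [0, 0, 0], "claw": 30}, {"translation": [0, -0.15, 0.001], "twist": [0, 0, 0], "claw": 30}, {"translation": [0.02, -0.26, 0], "twist": [0, 0, 0], "claw": 40}, {"translation": [0.04, -0.34, 0], "twist": [0, 0, 0], "claw": 40}, {"translation": [0.04, -0.34, 0], "twist": [0, 0, 0], "claw": 40}, {"translation": [0.04, -0.34, 0], "twist": [0, 0, 0], "claw": 40}]}}

```text
time: 58.0
position: [618.0, -129.5, 228.1]
tcp_rot: [0.033, -0.034, 0.706, -0.706]
ft_force: [-0.8, 0.2, -0.6]
width: 39.9
```

```bash
python3 -c "
from h import *
from look import look
from lid import *
f=look('w15')
lidpose(f,0,47,57);lidpose(f,0,62,85)
C=cloud(f);m=(C[...,2]>47)&(C[...,2]<57);m[235:]=0
v,u=np.nonzero(m);P=C[v,u];P=P[(abs(P[:,0]-638)<55)&(abs(P[:,1]+128)<65)];A=np.c_[P[:,:2]-[638,-128],np.ones(len(P))];print('plane',np.linalg.lstsq(A,P[:,2],rcond=None)[0])
plan((400,-300,300,-84.5))
"
```

```text
uv [ 68. 108.] box [663.   98.4] mean [671.5 113.6] L 95 W 69 ang 93.7 off 14.6 z 14.9 n 1274 
uv [126. 133.] box [647.5  43.4] mean [647.3  43. ] L 12 W 5 ang -84.5 off 0.4 z 15.0 n 44 
uv [128. 146.] box [631.6  42.1] mean [631.2  41.9] L 14 W 6 ang -84.5 off 0.2 z 14.9 n 59 
uv [ 93. 146.] box [626.2  85.9] mean [626.2  86.5] L 18 W 6 ang 95.5 off 0.6 z 15.2 n 74 
uv [127. 158.] box [617.2  42.8] mean [615.5  43.1] L 19 W 9 ang 95.5 off 0.5 z 15.1 n 79 
[  190    98   137   112 13975] ((638.812744140625, -127.44966888427734), (131.58180236816406, 152.2301788330078), 5.457419395446777) 51.32709333169038
[253 139  11  41 441] ((638.992431640625, -127.19747924804688), (43.991294860839844, 11.24527645111084), 5.578082084655762) 73.16225937677689
plane [-1.19481543e-03  1.55339368e-03  5.13403017e+01]
t=58.05 pos [ 617.9 -129.5  227.8] psi -84.5 w 40.4 q7 -0.77 F [ 0.4 -0.3 -0.4]
(400, -300, 300, -84.5) trans [0.467, -0.144, 0.298] twist [0.0, -0.0, 0.001] dist 286 rows>=5
```

View pics/w15.png

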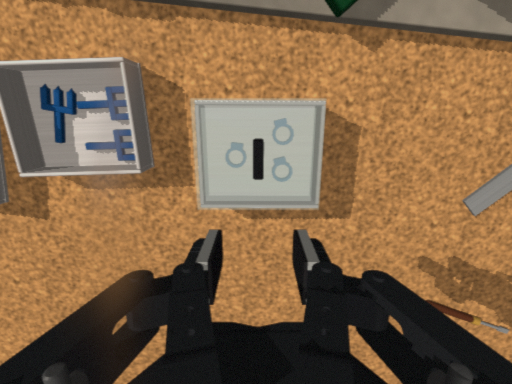

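Emit:
{"op": "send_rows", "data": {"rows": [{"translation": [0.1, -0.06, 0.06], "twist": [0, 0, 0], "claw": 40}, {"translation": [0.2, -0.12, 0.12], "twist": [0, 0, 0], "claw": 40}, {"translation": [0.3, -0.144, 0.18], "twist": [0, 0, 0], "claw": 40}, {"translation": [0.4, -0.144, 0.24], "twist": [0, 0, 0], "claw": 40}, {"translation": [0.467, -0.144, 0.34], "twist": [0, 0, 0], "claw": 40}, {"translation": [0.5, -0.144, 0.44], "twist": [0, 0, 0], "claw": 40}, {"translation": [0.5, -0.144, 0.5], "twist": [0, 0, 0], "claw": 40}, {"translation": [0.5, -0.144, 0.5], "twist": [0, 0, 0], "claw": 40}, {"translation": [0.5, -0.144, 0.5], "twist": [0, 0, 0], "claw": 40}, {"translation": [0.5, -0.144, 0.5], "twist": [0, 0, 0], "claw": 40}]}}

```text
time: 59.3
position: [393.4, -401.6, 301.0]
tcp_rot: [-0.034, 0.034, -0.706, 0.706]
ft_force: [0.1, -0.0, 0.7]
width: 40.3
```

```bash
python3 -c "
from h import *
from look import look
plan()
f=look('t16','top',5);g=look('s16','side',5)
cv2.imwrite('pics/t16b.png',cv2.resize(f['img'][90:350,:,::-1],(800,406),interpolation=cv2.INTER_CUBIC))
a=dict(np.load('top0.npz'));d=cv2.absdiff(f['img'],a['img']).max(2)
for n,(x,y) in dict(rule=(416,152),carver=(420,230),scriber=(98,199),block=(115,248)).items():print(n,d[y-20:y+20,x-25:x+25].mean())
"
```

```text
t=59.30 pos [ 393.4 -401.6  301. ] psi -84.5 w 40.3 q7 -0.21 F [ 0.1 -0.   0.7]
uv [240. 139.] box [680.5  63.9] mean [678.7  55.4] L 62 W 35 ang -89.3 off 8.5 z 16.8 n 83 
uv [219. 143.] box [655.9 120.6] mean [664.9 120.3] L 57 W 34 ang 1.3 off 9.0 z 17.5 n 72 
uv [241. 156.] box [628.2  56.8] mean [626.4  49.4] L 55 W 32 ang -89.3 off 7.4 z 17.1 n 72 
uv [154. 163.] box [600.2 316.3] mean [599.6 316.1] L 61 W 13 ang -168.1 off 0.6 z 20.6 n 85 
uv [174. 156.] box [621.9 256.4] mean [623.4 255.7] L 62 W 13 ang -89.3 off 0.6 z 19.9 n 78 
uv [173. 163.] box [599.6 258.2] mean [599.8 257.7] L 61 W 13 ang -89.3 off 0.5 z 21.4 n 94 
uv [174. 173.] box [567.3 255.4] mean [567.4 255.4] L 59 W 12 ang 86.8 off 0.0 z 21.2 n 78 
uv [429. 287.] box [ 238.7 -498.8] mean [ 238.4 -498.9] L 95 W 50 ang 102.4 off 0.0 z 43.5 n 561 
uv [196. 190.] box [665.   89.3] mean [666.9  88.2] L 94 W 39 ang -80.4 off 1.4 z 13.9 n 112 
uv [166. 225.] box [603.8 267. ] mean [603.7 267.6] L 63 W 43 ang 87.1 off 0.6 z 17.5 n 192 
uv [175. 231.] box [563.5 265. ] mean [563.4 264.7] L 59 W 8 ang -93.1 off 0.3 z 19.1 n 41 
uv [153. 237.] box [594.2 326.3] mean [592.5 326.1] L 61 W 15 ang -168.2 off 1.6 z 18.0 n 75 
rule 13.3615
carver 79.1715
scriber 13.5845
block 12.744
```

View pics/t16b.png

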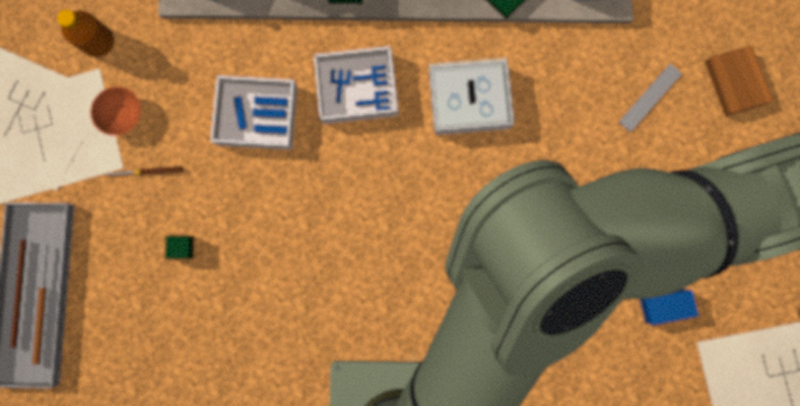

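View pics/s16.png

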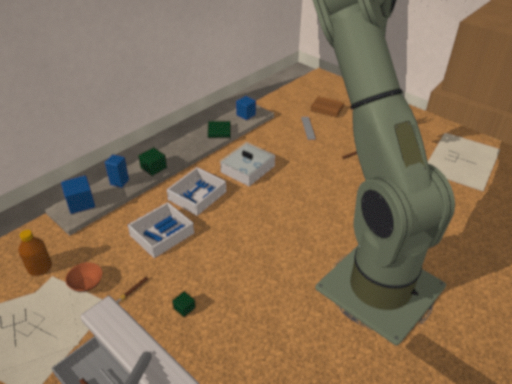

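The top and side views show every piece in the right tray, the lid seated, no loose pieces on the bench, and the tools undisturbed. The arm hides the carver in the top view, but it was in place in the wrist view just before. Handing in.

```bash
python3 -c "
from plant import arm
print(arm.close_job())"
```

```text
the job is handed in; nothing more can be done
None
```

The bench is cleared and the job was handed in at about 59 s of the 210 s allowed; no verdict was reported.

**What I did**
- I lifted the lid off the ring tray (the one on the robot's right) and laid it flat on the bench.
- I moved the 3 loose bars, 2 tridents and 2 rings into the trays holding their samples. All samples stayed in their own trays.
- I then put the lid back on the ring tray.

**Last checks**
- **Lid:** its flange top measured 51.3 mm (51 mm expected), level to within 0.2°. Its centre was about 1 mm from the tray centre, so it is fully home.
- **Pieces:** the bars and tridents, samples included, showed in their trays in the final top view. The three rings showed through the lid. No loose pieces were left in view.
- **Tools:** the rule, scriber and wax block looked unchanged in the top view. The image comparison for the carver failed because the arm hid it, but it looked in place in the last wrist picture.

**Disagreements**
- The top camera put objects about 3–7 mm off from the wrist camera, so I used the wrist camera for grasping and placing.
- When I gripped the lid, the fingertips met it with an upward force of 7–10 N, well below the limits.

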